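Third hand for fitting a probe bracket on a lab analyser's sprung mount

ROBOT

A 7-joint arm with a two-finger parallel gripper is mounted at the origin on the work surface. World frame = base frame: x ahead of the robot, y to its left, z up, the work surface at z = 0. Lengths are in m, angles in rad, forces in N, time in s.
With the tool pointing down it reaches from about 0.4 to 0.875 m from the base axis. Payload 19.3 kg.
Tool frame: the origin (TCP) lies at the very end of the fingers, on their centre line; the grasp point (between the pads) lies bot.grasp_offset behind it (bot.grasp_offset is the distance from the TCP to the grasp point, in m); z points along the fingers, y is the direction in which the jaws open and shut (so a half turn about z gives the same grasp; the last joint's range is limited). The gripper opens to 85 mm and grips with 20 to 120 N. Pads are 22 mm wide; open, the fingers measure 114 mm over their backs; the gripper's body (76 mm by 85 mm) begins 54 mm behind the grasp point. The pads swing forward as they close: fully open they stand 13 mm farther back than shut.
Start: joints at [1.242, 0.521, -0.036, 1.599, 0.021, 1.021, -0.113], TCP at [0.16, -0.604, 0.231] pointing down, gripper open.
Joint ranges: [-2.91, 2.91], [-0.3, 2.13], [-1.5, 1.42], [0.17, 2.43], [-1.26, 4.41], [0.16, 1.93], [-2.52, 2.52]. Speed limits (rad/s): [1.89, 1.89, 2.39, 2.39, 3.01, 3.01, 3.01].

INTERFACE

Orientations are given as [roll, pitch, yaw] about the fixed x, y, z axes, in that order (R = Rz(yaw) Ry(pitch) Rx(roll)).
In Python, from workcell import bot gives the robot as it stands. The module is installed in compiled form; this text tells all that it offers.
- The arm moves only by the shell command python3 -m handwheel 'ROWS' [OPENING] [FORCE]. ROWS is JSON, a list of rows, each a list of 6 numbers: the shift along the tool's x, y, z as a fraction of full scale, then the turn, a rotation vector about the tool's x, y, z as a fraction of full scale. In form: [[x, y, z, rx, ry, rz], ...]. A call has 1 to 8 rows; each row shifts and turns the commanded pose from where the row before left it, along the tool's axes as they then stand; what a row does not reach is not made up. Full scale, the value 1, is 0.025 m for a shift and 360 degrees for a turn. A row lasts 1/8 s, in which the tool goes at most 62.5 mm and 10.7 degrees, less where a joint would pass 70% of its speed; a pose out of reach is approached as far as the arm can. A call with a number of a shift or a turn outside -1 to 1 is refused whole. A call with a gripper value outside its range is refused whole. OPENING is the closure, from -1 (fully open) to 1 (shut), set as the call begins (- or left out, the last holds). The fingers move at their own pace and stop on an object; FORCE is the grip in N (left out, the last holds). Time passes only in rows, so rows that do not move let the fingers close. It gives the time, the measured TCP pose, the force and the opening at its end, in the units of the state.
- bot.observe(): the state, without advancing time (a new reading comes with each control period).
- bot.grab_frame(name): name is "side" or "top"; returns a dict with "pixels" (400x640x3 uint8, blue, green, red), "vertical_fov" (degrees; the focal length in pixels is half the picture's height over the tangent of half this angle, whatever the lens; pixels are square), "cx", "cy" (the principal point, pixels), "R" (3x3) and "t" (3): a world point X has camera coordinates R X + t. Camera axes: x right, y down, z forward; pixel columns grow to the right and rows downward; lengths in m; the calibration is good to about 2 mm. A picture is of the moment at which its call begins. There is no depth.
- bot.job_done(): hands the job in, once; it reports no verdict.
Trained networks look in a picture, given as the dict that the camera call returned (one of the last four; its "shot" number tells which), for a name from the list of things; names that differ only in an ending like _2 or _b are one class to them, and where a whole thing is asked for, a point or a joint stands for the part that bears it (a point fixed in the world has none). Each returns a list of dicts, best first, with "score" (0 to 1); they miss things now and then, are a little off and sometimes report something else, mostly with a low value. They report only what shows in the picture. A call takes as long as a camera call. They do not tell look-alikes from the thing itself.
- bot.trace(picture, thing): "region" (400x640 bool, what is visible of it) and "point" ([column, row] in pixels, amid what is visible of it).
The state is a dict: "clock": time; "qpos": joint angles; "qd": joint speeds; "joint_efforts": joint torques, N m; "position": TCP position; "tool_rot": TCP orientation; "force": force on the tool from outside, world axes, zero at the start; "moment": the same for the moment, N m; "grip_width": finger opening in m.
Only numpy, scipy, OpenCV 4.12 (cv2) and the standard library are available. Lean on these libraries where they do the work, as an engineer would, in place of code of your own. Each camera call takes 0.05 s, during which the arm holds its last target.

TASK

First turn the selector on the control box to the service position, the one marked with a long bar instead of a dot, and leave it there. Then take the larger bracket, stand it on the bed of the mount and press its wide face squarely against the middle of the sprung fence, gently and steadily, so that the fence's pointer stays between the two lines of its scale, and finish while still holding it pressed there so that I can screw it down. Leave the smaller bracket and everything else on the bench where it is.

Things in the scene. Friction and masses are not known exactly. Their poses are not given: they have to be found in the camera images.
- console: white control box, 120 (x) x 130 (y) x 50 mm, fixed; origin under its centre, z up; the selector's upright axis passes through it. Marks on its top round the knob, counted clockwise (seen from above) from the box's -x direction: dots at 0, 0.6 and 1.8 rad, a long bar (service) at 1.2 rad
- selector (a joint): selector angle in rad, growing clockwise seen from above; 0 to 1.8 between stops, detents at 0, 0.6, 1.2 (service, the long bar) and 1.8, into which it snaps from within about 0.2; under 0.2 N m to turn. Its grip bar lies along the box's x axis at 0; the white line on it points to the mark that is set (-x at 0)
- selector_grip (a point): on the selector's axis, 87 mm above the bench, near the middle of its grip bar: black, 14 mm thick, 42 mm long, its top 94 mm and its foot (a round disc 44 mm across) 64 mm above the bench
- bracket: larger aluminium bracket, loose, 0.17-0.35 kg, standing on its foot; origin under the middle of its 70 mm length, z up, x along its rib to the face plate. Foot 44 mm wide, 6 thick; rib in the middle (y = 0), 12 thick, x -35 to +27, top at z 52; face plate 74 wide (y), 38 tall, x +27 to +35, two screw holes. Good grip: across the rib at x -10, z 35 to 40
- bracket_face (a point): centre of the face of the bracket's face plate: x = +35 mm, 19 mm above its underside
- mount: fixed mount: aluminium bed 180 (x) x 130 (y) x 10 mm; origin under the bed's centre, z up, x from the open end to the fence; a thin black line marks the middle of the bed (y = 0). The fence stands across the bed, its rubber face looking to -x, at x = 25 mm when free. White housing behind it, x 64 to 88, top at z 49
- fence (a joint): travel of the sprung fence to the mount's +x in m: 0 free, 0.022 at its stop. Spring 0.8 N per mm, no preload: 5 mm is 4 N, 10 mm 8 N, 15 mm 12 N. On the mount's +y side a white rail (y 52 to 65 mm, top at z 38) has two black lines at 5 and 15 mm of travel; the fence's thin black pointer slides over it
- fence_face (a point): middle of the rubber face of the fence, 90 mm wide, 3 thick, 32 tall, on a steel plate 94 mm wide that reaches 36 mm above the bed (pointer block 42); moves with the fence. The point lies in the plane of the face, at y = 0, at the height of the bed's top; axes as the mount's
- spare: the smaller spare bracket: same shape but its face plate is only 40 mm wide, 56 mm long, 40 mm tall; not to be used. Origin under its centre; it may stand in either of the two places where the brackets stand
- driver: screwdriver with grey handle, 170 mm long, lying on the bench; origin under its middle
- reagent: white reagent bottle, 52 mm across, 100 mm tall; origin under its centre
- rack: grey tube rack full of capped tubes, 60 x 170 mm, 92 mm tall; origin under its centre
- beaker: glass beaker, 66 mm across, 80 mm tall; origin under its centre
- dish: small steel dish, 60 mm across, 18 mm tall; origin under its centre
- tipbox: pipette tip box, 85 x 120 mm, 53 mm tall; origin under its centre
- jar: amber jar, 60 mm across, 65 mm tall; origin under its centre
Not all that is in view belongs to the job. What is shaped like the console but pink is not meant. Leave any yellow look-alike of the mount alone.

How it is judged:
By the outcome, as a careful person would: the job done as asked, in the order asked, and still so for the second after the job is handed in, while the arm keeps its last pose, push and grip.
It also fails if it takes over 58 s, if anything falls off the work surface, if the arm or the gripper's body presses on something with over 40 N, if the wrist force passes 120 N, or if a joint passes its speed limit or range.

## Working session

There is one attempt and no reset: what is moved stays moved. The work goes in short steps, Python scripts to look and compute and a shell command to move; the robot and the scene stay as the last step left them, time stands still between calls to the robot, and variables do not carry over. Pictures are saved under pics/ and viewed, and the job is handed in when it is done.

```bash
mkdir -p pics; ls; python3 - <<'E'
from workcell import bot
import cv2,numpy as np
print(bot.observe(), bot.grasp_offset)
for n in ("side","top"):
    f=bot.grab_frame(n); cv2.imwrite(f"pics/{n}0.png",f["pixels"])
    print(n,{k:v for k,v in f.items() if k!="pixels"})
    np.savez(f"{n}0.npz",**{k:v for k,v in f.items()})
E
```

```text
pics
{'clock': 0.0, 'qpos': array([ 1.24181473,  0.52205537, -0.03630968,  1.59999493,  0.02122755,
        1.02113023, -0.11279462]), 'qd': array([-1.13131327e-03, -9.21023872e-04,  2.09615594e-04, -2.98750474e-04,
       -1.56021615e-03,  4.03527818e-05, -1.35453668e-03]), 'joint_efforts': array([ 2.51531965e-03, -9.27083302e+01,  1.98187485e+00, -3.69922006e+01,
        1.79535424e-02,  8.39207845e-03, -3.60902288e-05]), 'position': array([ 0.15979654, -0.603869  ,  0.23070486]), 'tool_rot': array([-3.14039621e+00,  1.19124184e-04,  2.58775876e-01]), 'force': array([-0.22458332, -0.73613873,  0.29368353]), 'moment': array([-0.00497133,  0.02914005, -0.0602724 ]), 'grip_width': 0.08546290787593265} 0.0187
side {'vertical_fov': 44.05492131627642, 'cx': 314.42504052478694, 'cy': 199.44695022078884, 'R': array([[-0.96067181, -0.27744363, -0.01160643],
       [-0.20126909,  0.72448963, -0.65924618],
       [ 0.1913124 , -0.63098321, -0.75183759]]), 't': array([0.5262039 , 0.12708748, 1.53455789]), 'shot': 1}
top {'vertical_fov': 48.60049994722948, 'cx': 322.5081104035191, 'cy': 213.07718750889546, 'R': array([[-0.01536016, -0.99980544,  0.01237534],
       [-0.99098216,  0.0135746 , -0.13330451],
       [ 0.13311058, -0.01431132, -0.99099786]]), 't': array([0.02184778, 0.52320836, 1.22715347]), 'shot': 2}
```

View pics/side0.png

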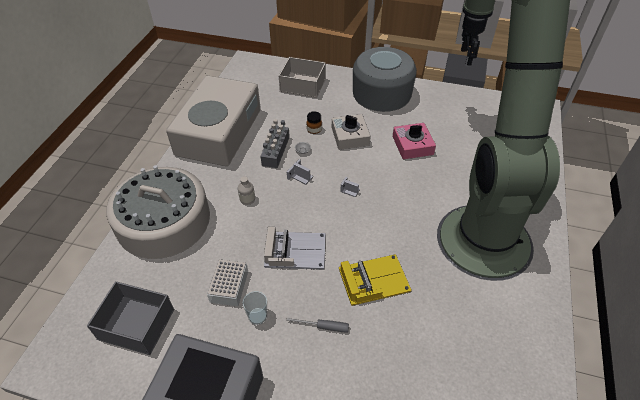

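View pics/top0.png

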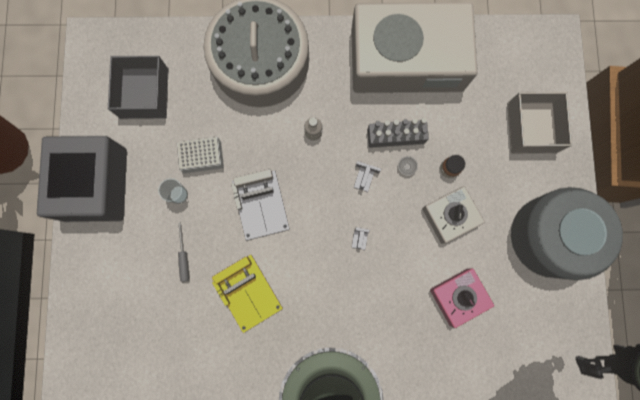

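The side view has the white console at (350,130), the larger bracket at (300,173), the spare at (349,187), the white mount at (297,248), and the pink and yellow look-alikes nearer the robot. In the top view, the console is at (455,215), the bracket at (366,177) and the mount at (261,205). I'll zoom in next.

```bash
cat > h.py <<'E'
import numpy as np,cv2
from workcell import bot
def load(n): 
    d=np.load(n+".npz"); return {k:(d[k] if d[k].ndim else d[k].item()) for k in d.files}
def foc(f): return 200/np.tan(np.radians(f["vertical_fov"])/2)
def proj(f,X):
    c=np.atleast_2d(X)@f["R"].T+f["t"]; F=foc(f)
    return np.c_[F*c[:,0]/c[:,2]+f["cx"],F*c[:,1]/c[:,2]+f["cy"]]
def ray(f,p,z):
    p=np.atleast_2d(p).astype(float);F=foc(f)
    d=np.c_[(p[:,0]-f["cx"])/F,(p[:,1]-f["cy"])/F,np.ones(len(p))]@f["R"]
    o=-f["R"].T@f["t"]; s=(z-o[2])/d[:,2]
    return o+d*s[:,None]
def crop(f,name,c,w,h,k):
    x,y=c; im=f["pixels"][y-h//2:y+h//2,x-w//2:x+w//2]
    cv2.imwrite(name,cv2.resize(im,None,fx=k,fy=k,interpolation=cv2.INTER_CUBIC))
E
python3 - <<'E'
from h import *
t=bot.grab_frame("top"); s=bot.grab_frame("side")
np.savez("top1.npz",**t);np.savez("side1.npz",**s)
for n in ["console","selector","bracket","spare","mount","fence"]:
    for nm,f in (("t",t),("s",s)):
        for r in bot.trace(f,n):
            p=np.array(r["point"]); ys,xs=np.nonzero(r["region"])
            print(nm,n,round(r["score"],2),p,xs.mean().round(1),ys.mean().round(1),len(xs),ray(f,p,0.03).round(3)[0])
a=lambda f,c,w,h,k:cv2.resize(f["pixels"][c[1]-h//2:c[1]+h//2,c[0]-w//2:c[0]+w//2],None,fx=k,fy=k,interpolation=cv2.INTER_CUBIC)
cv2.imwrite("pics/z1.png",np.vstack([np.hstack([a(t,(455,215),80,60,5),a(t,(261,205),80,60,5)]),np.hstack([a(t,(366,207),80,60,5)[:, :],a(s,(350,130),80,60,5)])]))
cv2.imwrite("pics/z2.png",np.vstack([a(s,(297,248),80,60,5),a(s,(320,178),80,60,5)]))
E
```

```text
t console 0.89 [461.3 299.1] 461.5 297.8 2334 [ 0.276 -0.37   0.03 ]
t console 0.85 [454.1 217.4] 452.9 215.2 2071 [ 0.506 -0.363  0.03 ]
t console 0.49 [364.3 175.3] 364.4 176.2 451 [ 0.633 -0.109  0.03 ]
s console 0.93 [416.1 142.5] 413.5 140.5 1201 [ 0.268 -0.358  0.03 ]
s console 0.7 [350.9 130.1] 350.3 131.4 1105 [ 0.511 -0.362  0.03 ]
t selector 0.74 [455.6 208.8] 456.3 212.7 186 [ 0.531 -0.369  0.03 ]
t selector 0.68 [312.4 128.7] 312.7 128.8 327 [0.774 0.04  0.03 ]
t selector 0.64 [468.5 299.4] 465.6 298.7 227 [ 0.275 -0.391  0.03 ]
s selector 0.63 [416.3 127.7] 415.1 131.0 147 [ 0.279 -0.44   0.03 ]
s selector 0.45 [352.7 123. ] 350.2 121.7 153 [ 0.514 -0.403  0.03 ]
t bracket 0.89 [366.1 175.6] 364.4 175.8 446 [ 0.632 -0.114  0.03 ]
s bracket 0.62 [298.9 170.2] 299.1 172.7 357 [ 0.635 -0.111  0.03 ]
s bracket 0.35 [350.2 184.6] 350.2 187.1 222 [ 0.449 -0.092  0.03 ]
t spare 0.73 [356.8 239.7] 359.6 238.3 289 [ 0.447 -0.082  0.03 ]
s spare 0.63 [349.  185.4] 349.4 187.3 243 [ 0.452 -0.087  0.03 ]
s spare 0.19 [313.9 124.7] 313.7 122.0 288 [ 0.652 -0.355  0.03 ]
t mount 0.83 [245.3 293.6] 246.1 293.4 3072 [0.301 0.233 0.03 ]
t mount 0.46 [314.1 130.3] 313.0 128.6 338 [0.769 0.035 0.03 ]
s mount 0.66 [295.3 250.8] 294.0 249.6 2134 [0.545 0.215 0.03 ]
s mount 0.61 [373.  279.3] 373.5 279.1 2516 [0.301 0.25  0.03 ]
t fence 0.63 [240.5 284.8] 238.8 284.1 183 [0.325 0.246 0.03 ]
t fence 0.6 [256.2 192.8] 256.2 192.0 289 [0.586 0.204 0.03 ]
s fence 0.63 [365.5 282.5] 363.5 277.4 214 [0.319 0.266 0.03 ]
s fence 0.48 [285.6 243.6] 283.1 244.4 173 [0.581 0.198 0.03 ]
```

```bash
echo
```

```text
(no output)
```

View pics/z1.png

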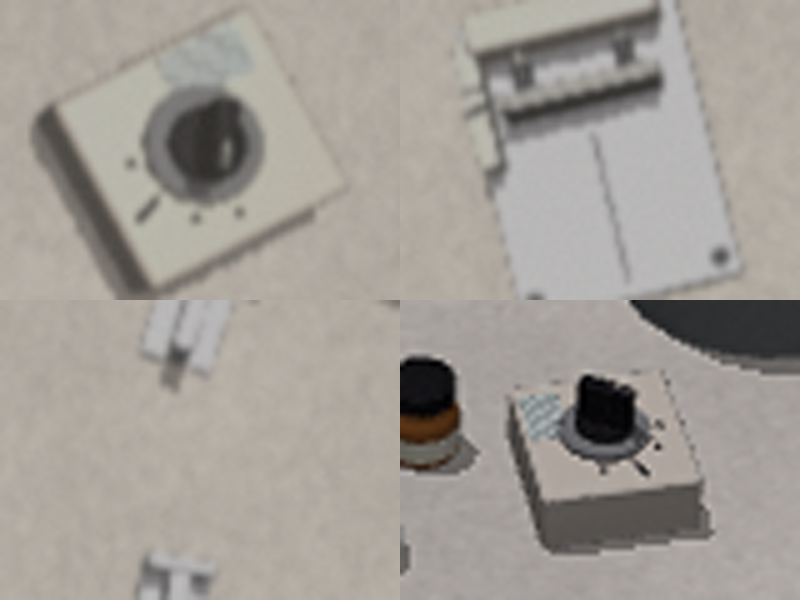

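View pics/z2.png

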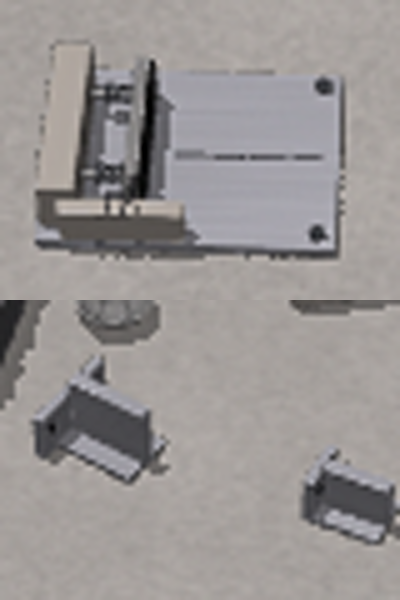

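```bash
python3 - <<'E'
from h import *
t=load("top1");s=load("side1")
a=lambda f,c,w,h,k:cv2.resize(f["pixels"][c[1]-h//2:c[1]+h//2,c[0]-w//2:c[0]+w//2],None,fx=k,fy=k,interpolation=cv2.INTER_CUBIC)
g=lambda im:np.clip((im/255.)**0.5*255,0,255).astype(np.uint8)
cv2.imwrite("pics/z3.png",g(np.hstack([a(t,(457,213),26,30,15),a(s,(350,124),26,30,15)])))
cv2.imwrite("pics/z4.png",np.hstack([a(t,(366,177),40,50,10),a(s,(300,172),40,50,10)]))
E
```

```text
(no output)
```

View pics/z3.png

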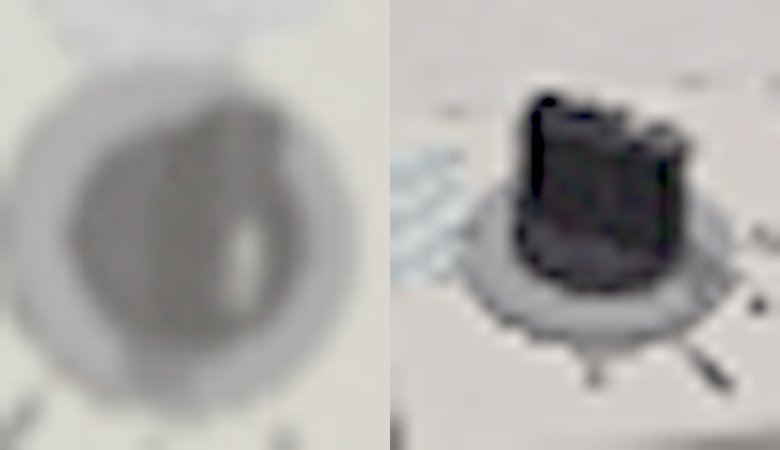

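View pics/z4.png

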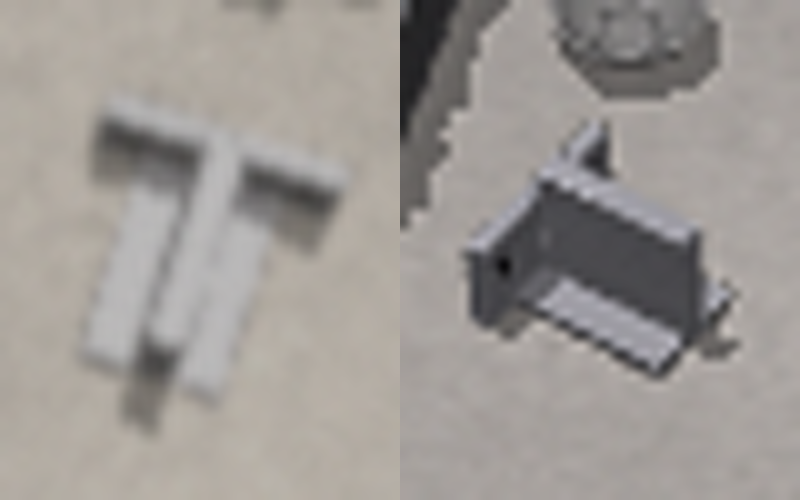

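```bash
python3 - <<'E'
from h import *
t=load("top1");s=load("side1")
a=lambda f,c,w,h,k:cv2.resize(f["pixels"][c[1]-h//2:c[1]+h//2,c[0]-w//2:c[0]+w//2],None,fx=k,fy=k,interpolation=cv2.INTER_CUBIC)
cv2.imwrite("pics/z5.png",a(t,(261,205),70,80,7))
cv2.imwrite("pics/z6.png",a(s,(296,248),80,60,9))
E
```

```text
(no output)
```

View pics/z5.png

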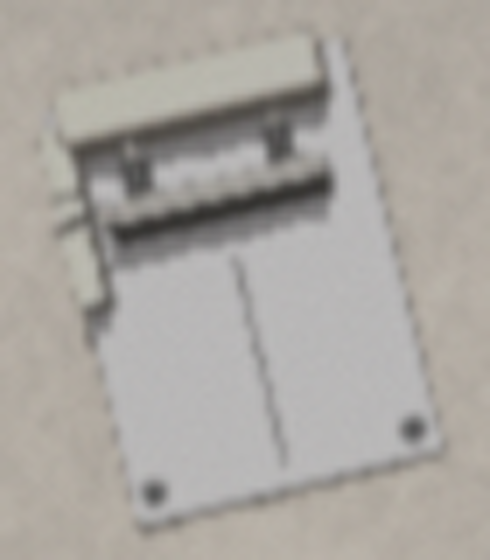

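View pics/z6.png

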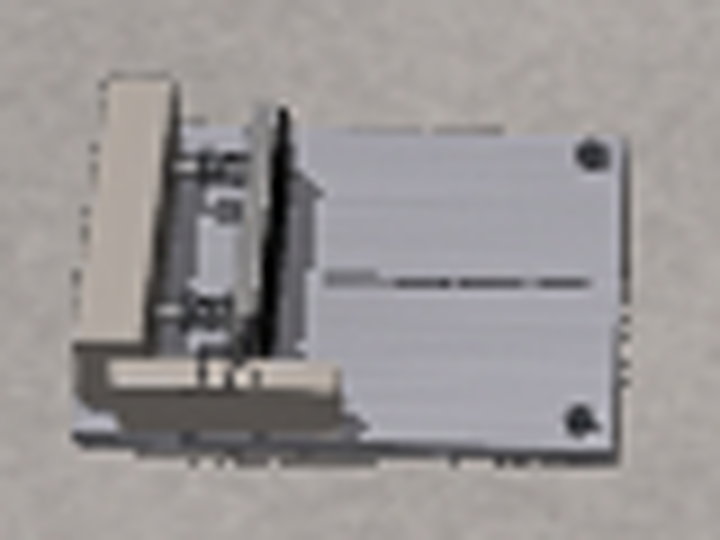

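```bash
cat > fit.py <<'E'
from h import *
from scipy.optimize import least_squares
t=load("top1");s=load("side1")
def un(u,x0,y0,k): return [x0+(u[0]+.5)/k-.5,y0+(u[1]+.5)/k-.5]
N=None
M=[(t,un(u,226,165,7),X) for u,X in [((440,452),(-90,-65,10)),((140,530),(-90,65,10)),((238,262),(N,0,10)),((284,462),(N,0,10)),((75,145),(64,N,49)),((325,90),(64,N,49)),((58,92),(88,N,49)),((315,35),(88,N,49)),((345,45),(N,-65,10)),((420,330),(N,-65,10))]]
M+=[(s,un(u,256,218,9),X) for u,X in [((625,135),(-90,-65,10)),((615,452),(-90,65,10)),((325,280),(N,0,10)),((590,284),(N,0,10)),((110,78),(88,N,49)),((75,345),(88,N,49)),((170,85),(64,N,49)),((145,350),(64,N,49)),((75,440),(90,65,10)),((300,127),(N,-65,10))]]
C=[(t,un(u,415,185,5),X) for u,X in [((245,10),(60,-65+0,50)),((347,187),(-60,-65,50)),((158,292),(-60,65,50)),((52,103),(60,65,50))]]
C+=[(s,un((u[0]-400,u[1]-300),310,100,5),X) for u,X in [((540,500),(60*0+60,65,50)),((703,482),(-60,65,50)),((660,370),(-60,-65,50)),((508,385),(60,-65,50))]]
B=[(t,un(u,346,152,10),X) for u,X in [((105,98),(35,37,38)),((350,170),(35,-37,38)),((338,194),(27,-37,38)),((150,342),(-35,6,52)),((182,350),(-35,-6,52)),((82,357),(-35,22,6)),((218,403),(-35,-22,6))]]
B+=[(s,un((u[0]-400,u[1]),280,147,10),X) for u,X in [((695,238),(-35,6,52)),((660,374),(-35,22,6)),((468,250),(35,37,38)),((605,122),(35,-37,38))]]
def fit(P,x0):
    def r(p,full=False):
        o=[]
        for f,px,X in P:
            w=ray(f,px,X[2]/1000)[0]-[p[0],p[1],0]
            c,si=np.cos(p[2]),np.sin(p[2])
            l=np.array([c*w[0]+si*w[1],-si*w[0]+c*w[1]])*1000
            o.append([0 if X[i] is None else l[i]-X[i] for i in (0,1)])
        return np.array(o) if full else np.ravel(o)
    q=least_squares(r,x0,loss="soft_l1",f_scale=2,x_scale=[.01,.01,.02])
    return q.x,r(q.x,True)
if __name__=="__main__":
    for n,P,x0 in (("mount",M,(.54,.2,.2)),("console",C,(.52,-.36,.5)),("bracket",B,(.63,-.11,-.28))):
        for lab,Q in (("all",P),("top",[p for p in P if p[0] is t]),("side",[p for p in P if p[0] is s])):
            x,r=fit(Q,x0); print(n,lab,x.round(4),np.degrees(x[2]).round(2))
            if lab=="all": print(r.round(1).tolist())
E
python3 fit.py
```

```text
mount all [0.5523 0.1949 0.2393] 13.71
[[1.6, 2.3], [1.3, -0.7], [0.0, -0.7], [0.0, 0.5], [1.4, 0.0], [-1.7, 0.0], [0.5, 0.0], [-2.5, 0.0], [0.0, -0.7], [0.0, -2.0], [0.9, -0.1], [0.5, 0.9], [0.0, 0.1], [0.0, -1.3], [-1.4, 0.0], [-1.5, 0.0], [1.8, 0.0], [-0.4, 0.0], [-1.2, 2.3], [0.0, 0.1]]
mount top [0.5526 0.1944 0.2276] 13.04
mount side [0.5522 0.1955 0.2494] 14.29
console all [ 0.5137 -0.3597  0.4441] 25.44
[[-1.7, 5.2], [3.7, 2.2], [-1.0, -3.6], [-0.3, -0.6], [-0.1, -1.2], [0.3, 0.4], [2.4, 1.1], [-1.2, -1.8]]
console top [ 0.5136 -0.3588  0.4612] 26.42
console side [ 0.5139 -0.36    0.4352] 24.93
bracket all [ 0.6282 -0.1098 -0.3153] -18.07
[[-0.5, 0.3], [0.2, 0.7], [0.4, 2.0], [1.5, -1.0], [2.0, 1.7], [1.3, -0.9], [0.1, 1.0], [-0.4, -5.9], [-1.0, 1.6], [-0.9, -0.6], [-3.8, -3.6]]
bracket top [ 0.629  -0.1094 -0.3105] -17.79
bracket side [ 0.6261 -0.1107 -0.3429] -19.65
```

```bash
cat > ov.py <<'E'
from h import *
def w(p,X):
    X=np.atleast_2d(X)/1000.; c,s=np.cos(p[2]),np.sin(p[2])
    return np.c_[c*X[:,0]-s*X[:,1]+p[0],s*X[:,0]+c*X[:,1]+p[1],X[:,2]]
def box(x0,x1,y0,y1,z0,z1):
    c=[[x,y,z] for x in(x0,x1) for y in(y0,y1) for z in(z0,z1)]
    return [(c[i],c[j]) for i in range(8) for j in range(i+1,8) if sum(a!=b for a,b in zip(c[i],c[j]))==1]
mount=box(-90,90,-65,65,0,10)+[([-90,0,10],[25,0,10])]+box(25,25,-45,45,10,42)
cons=box(-60,60,-65,65,0,50)
brk=box(-35,35,-22,22,0,6)+box(-35,27,-6,6,6,52)+box(27,35,-37,37,0,38)
def sel(q):
    c,s=np.cos(-q),np.sin(-q)
    r=lambda a:[c*a[0]-s*a[1],s*a[0]+c*a[1],a[2]]
    return [(r(a),r(b)) for a,b in box(-21,21,-7,7,64,94)+[([-21,0,94],[-2,0,94])]]
def draw(f,items,cen,W,H,k):
    x,y=cen[0]-W//2,cen[1]-H//2
    im=cv2.resize(f["pixels"][y:y+H,x:x+W],None,fx=k,fy=k,interpolation=cv2.INTER_CUBIC)
    for p,segs,col in items:
        for a,b in segs:
            q=(proj(f,w(p,[a,b]))-[x,y]+.5)*k-.5
            cv2.line(im,*[tuple(int(round(v)) for v in z) for z in q],col,1,cv2.LINE_AA)
    return im
E
python3 - <<'E'
from ov import *
t=load("top1");s=load("side1")
pm=(.5523,.1949,.2393);pc=(.5137,-.3597,.4441);pb=(.6284,-.1097,-.3153)
R=(0,0,255);G=(0,200,0);Bl=(255,0,0)
cv2.imwrite("pics/o1.png",np.hstack([draw(t,[(pm,mount,R)],(261,205),66,80,6),draw(s,[(pm,mount,R)],(296,248),66,80,6)]))
cv2.imwrite("pics/o2.png",np.hstack([draw(f,[(pc,cons,R),(pc,sel(0),G),(pc,sel(.6),Bl)],c,60,60,6) for f,c in((t,(455,215)),(s,(350,130)))]+[]))
cv2.imwrite("pics/o3.png",np.hstack([draw(f,[(pb,brk,R)],c,40,46,9) for f,c in((t,(366,177)),(s,(300,172)))]+[]))
E
```

```text
(no output)
```

View pics/o1.png

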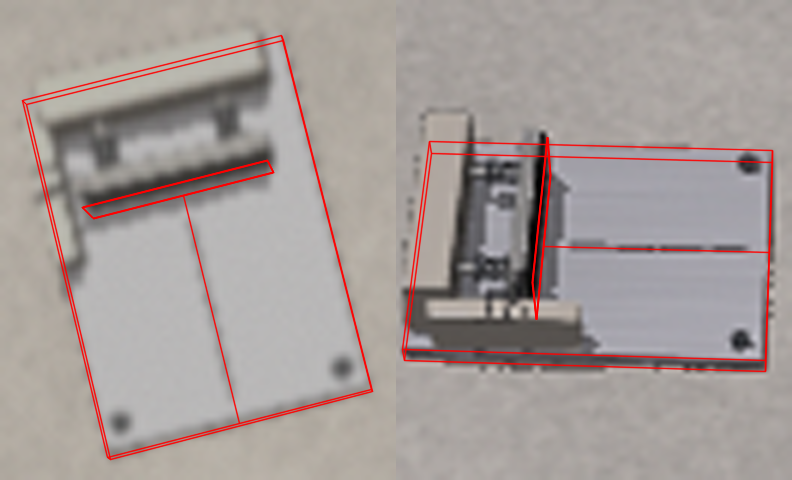

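View pics/o2.png

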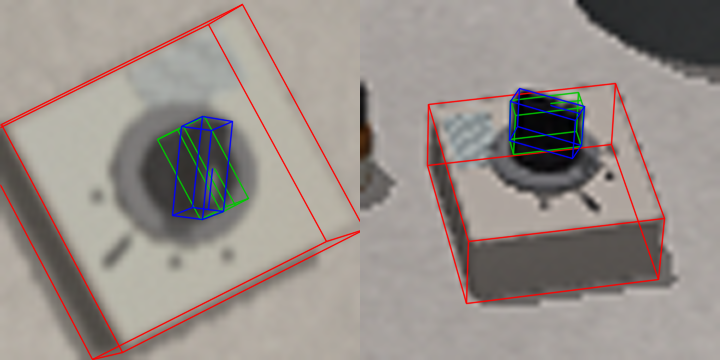

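View pics/o3.png

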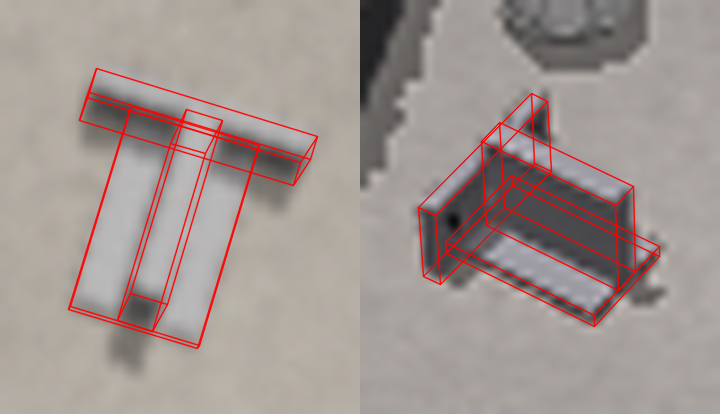

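Reprojection fits to within about 2–3 mm. The selector's bar and white line match 0.6, so it needs +0.6 clockwise. The mount is at about (0.552, 0.195) with yaw 0.24, and the bracket at about (0.628, −0.110) with yaw −0.315. I'll work out the first moves now.

```bash
cat > plan.py <<'E'
import sys
from h import *
from scipy.spatial.transform import Rotation as Ro
def plan(x,y,z,yaw,rotfirst=True):
    o=bot.observe(); p=np.array(o["position"]); R=Ro.from_euler("xyz",o["tool_rot"])
    T=Ro.from_euler("xyz",[np.pi,0,yaw])
    rv=(R.inv()*T).as_rotvec()
    d=np.array([x,y,z])-p
    print("t",round(o["clock"],2),"p",p.round(4),"rot",np.round(o["tool_rot"],3),"F",np.round(o["force"],1),"w",round(o["grip_width"],4))
    print("turn(frac of 360):",(rv/(2*np.pi)).round(4)," shift if after turn (units 25mm):",(T.inv().apply(d)/.025).round(3)," if before:",(R.inv().apply(d)/.025).round(3))
if __name__=="__main__": plan(*map(float,sys.argv[1:5]))
E
python3 plan.py 0.5137 -0.3597 0.16 -0.156
```

```text
t 0.8 p [ 0.1599 -0.6042  0.2313] rot [-3.141 -0.     0.259] F [-0.3 -0.4 -0.3] w 0.0853
turn(frac of 360): [-0.     0.     0.066]  shift if after turn (units 25mm): [ 12.46  -11.858   2.851]  if before: [16.182 -5.832  2.852]
```

```bash
python3 -m handwheel '[[0,0,0,0,0,0.022],[0,0,0,0,0,0.022],[0,0,0,0,0,0.022],[0.78,-0.74,0,0,0,0],[0.78,-0.74,0,0,0,0],[0.78,-0.74,0,0,0,0],[0.78,-0.74,0,0,0,0],[0.78,-0.74,0,0,0,0]]' -1 60; python3 plan.py 0.5137 -0.3597 0.13 -0.156
```

```text
clock: 1.8
position: [0.2713, -0.5274, 0.2314]
tool_rot: [3.142, -0.0, -0.156]
force: [-0.2, -0.8, -0.6]
grip_width: 0.0853
t 1.8 p [ 0.2713 -0.5274  0.2314] rot [ 3.142 -0.    -0.156] F [-0.2 -0.8 -0.6] w 0.0853
turn(frac of 360): [ 0. -0.  0.]  shift if after turn (units 25mm): [ 8.535 -8.133  4.055]  if before: [ 8.535 -8.133  4.055]
```

```bash
python3 -m handwheel '[[0.95,-0.9,0.2,0,0,0],[0.95,-0.9,0.2,0,0,0],[0.95,-0.9,0.2,0,0,0],[0.95,-0.9,0.2,0,0,0],[0.95,-0.9,0.4,0,0,0],[0.95,-0.9,0.4,0,0,0],[0.95,-0.9,0.4,0,0,0],[0.95,-0.9,0.4,0,0,0]]'; python3 plan.py 0.5137 -0.3597 0.10 -0.156
python3 - <<'E'
from ov import *
t=bot.grab_frame("top");s=bot.grab_frame("side")
np.savez("top2.npz",**t);np.savez("side2.npz",**s)
cv2.imwrite("pics/a1.png",np.hstack([draw(f,[],c,100,100,4) for f,c in((t,(455,210)),(s,(350,120)))]))
E
```

```text
clock: 2.8
position: [0.4871, -0.379, 0.171]
tool_rot: [3.142, -0.0, -0.156]
force: [0.4, -0.3, 0.2]
grip_width: 0.0858
t 2.8 p [ 0.4871 -0.379   0.171 ] rot [ 3.142 -0.    -0.156] F [ 0.4 -0.3  0.2] w 0.0858
turn(frac of 360): [ 0. -0.  0.]  shift if after turn (units 25mm): [ 0.93  -0.928  2.841]  if before: [ 0.929 -0.928  2.841]
```

View pics/a1.png

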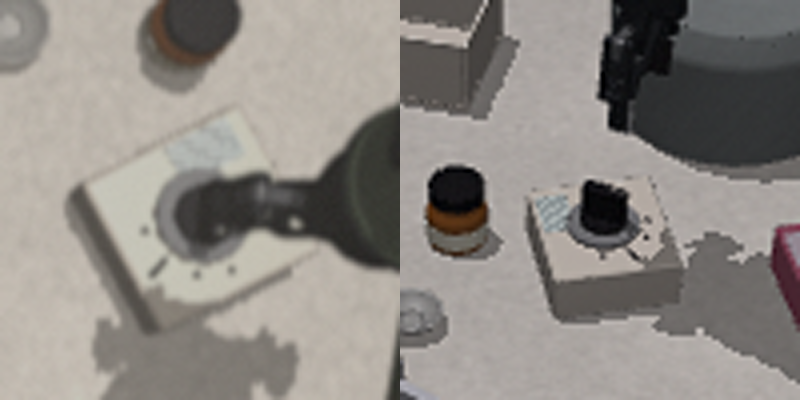

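```bash
python3 -m handwheel '[[0.93,-0.93,0.84,0,0,0],[0,0,1,0,0,0],[0,0,0.5,0,0,0],[0,0,0.5,0,0,0],[0,0,0.6,0,0,0],[0,0,0.6,0,0,0],[0,0,0,0,0,0]]'; python3 plan.py 0.5137 -0.3597 0.07 -0.156
python3 - <<'E'
from ov import *
t=bot.grab_frame("top");s=bot.grab_frame("side")
cv2.imwrite("pics/a2.png",np.hstack([draw(f,[],c,70,70,5) for f,c in((t,(455,210)),(s,(350,120)))]))
E
```

```text
clock: 3.78
position: [0.5122, -0.36, 0.0691]
tool_rot: [-3.141, 0.002, -0.156]
force: [0.3, 0.2, -0.6]
grip_width: 0.0852
t 3.77 p [ 0.5122 -0.36    0.0691] rot [-3.141e+00  2.000e-03 -1.560e-01] F [ 0.3  0.2 -0.6] w 0.0852
turn(frac of 360): [-0.0001  0.0003  0.    ]  shift if after turn (units 25mm): [ 0.056 -0.02  -0.038]  if before: [ 0.056 -0.02  -0.038]
```

View pics/a2.png

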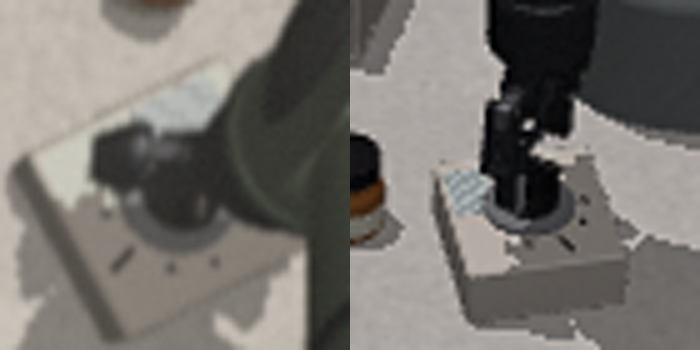

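The fingers straddle the knob: in the side crop the near finger is at (500,160) and the bar at (540,180). I'll close on it.

```bash
python3 -m handwheel '[[0.05,0,-0.04,0,0,0],[0,0,0,0,0,0],[0,0,0,0,0,0],[0,0,0,0,0,0],[0,0,0,0,0,0],[0,0,0,0,0,0]]' 1 40; python3 plan.py 0.5137 -0.3597 0.07 -0.756
```

```text
clock: 4.62
position: [0.5146, -0.3587, 0.0717]
tool_rot: [-3.14, 0.0, -0.155]
force: [-1.2, 12.2, 10.9]
grip_width: 0.0131
t 4.62 p [ 0.5146 -0.3587  0.0717] rot [-3.14   0.    -0.155] F [-1.2 12.2 10.9] w 0.0131
turn(frac of 360): [-0.0003  0.0001  0.0957]  shift if after turn (units 25mm): [0.001 0.051 0.068]  if before: [-0.028  0.043  0.068]
```

```bash
python3 -m handwheel '[[0,-0.06,-0.1,0,0,0],[0,0,0,0,0,0]]'; python3 plan.py 0.5137 -0.3597 0.07 -0.756
```

```text
clock: 4.88
position: [0.5143, -0.3583, 0.0723]
tool_rot: [-3.141, 0.001, -0.155]
force: [8.6, -1.8, -26.0]
grip_width: 0.0134
t 4.88 p [ 0.5143 -0.3583  0.0723] rot [-3.141e+00  1.000e-03 -1.550e-01] F [  8.6  -1.8 -26. ] w 0.0134
turn(frac of 360): [-0.0001  0.0001  0.0956]  shift if after turn (units 25mm): [0.02  0.057 0.091]  if before: [-0.016  0.059  0.091]
```

```bash
python3 -m handwheel '[[0.02,0,0.07,0,0,0],[0,0,0,0,0,0.0239],[0,0,0,0,0,0.0239],[0,0,0,0,0,0.0239],[0,0,0,0,0,0.0239],[0,0,0,0,0,0]]'; python3 plan.py 0.5137 -0.3597 0.07 -0.756
```

```text
clock: 5.62
position: [0.5144, -0.3587, 0.072]
tool_rot: [3.141, 0.001, -0.756]
force: [-5.3, 2.9, 2.8]
grip_width: 0.0128
t 5.62 p [ 0.5144 -0.3587  0.072 ] rot [ 3.141e+00  1.000e-03 -7.560e-01] F [-5.3  2.9  2.8] w 0.0128
turn(frac of 360): [0.0001 0.0002 0.0001]  shift if after turn (units 25mm): [0.007 0.046 0.081]  if before: [0.007 0.046 0.081]
```

```bash
python3 - <<'E'
from ov import *
t=bot.grab_frame("top");s=bot.grab_frame("side")
cv2.imwrite("pics/a3.png",np.hstack([draw(f,[],c,70,70,5) for f,c in((t,(455,210)),(s,(350,120)))]))
E
```

```text
(no output)
```

View pics/a3.png

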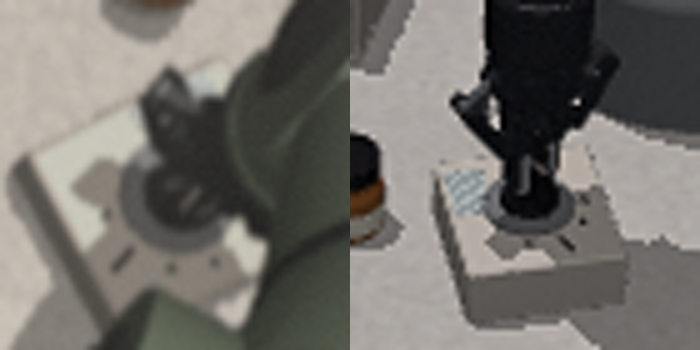

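The white line at (188,212) in the top crop now points to the bar at (122,260). I'll release and lift.

```bash
python3 -m handwheel '[[0,0,0,0,0,0],[0,0,0,0,0,0],[0,0,0,0,0,0],[0,0,-0.5,0,0,0],[0,0,-1,0,0,0],[0,0,-1,0,0,0],[0,0,-1,0,0,0],[0,0,-1,0,0,0]]' -1; python3 plan.py 0.619 -0.107 0.18 -0.315
```

```text
clock: 6.72
position: [0.5149, -0.3592, 0.1864]
tool_rot: [-3.141, -0.001, -0.756]
force: [-0.6, -0.8, -0.4]
grip_width: 0.0855
t 6.72 p [ 0.5149 -0.3592  0.1864] rot [-3.141e+00 -1.000e-03 -7.560e-01] F [-0.6 -0.8 -0.4] w 0.0855
turn(frac of 360): [ 0.     -0.0001 -0.0702]  shift if after turn (units 25mm): [  0.836 -10.881   0.255]  if before: [ -3.892 -10.195   0.254]
```

```bash
python3 -m handwheel '[[0,0,0,0,0,-0.0234],[0,0,0,0,0,-0.0234],[0,0,0,0,0,-0.0234],[0.08,-1,0,0,0,0],[0.08,-1,0,0,0,0],[0.08,-1,0,0,0,0],[0.08,-1,0,0,0,0],[0.08,-1,0,0,0,0]]'
python3 -m handwheel '[[0.08,-1,0,0,0,0],[0.08,-1,0,0,0,0],[0.08,-1,0,0,0,0],[0.08,-1,0,0,0,0],[0.08,-1,0,0,0,0],[0,-0.9,0,0,0,0],[0,0,0,0,0,0]]';python3 plan.py 0.619 -0.107 0.10 -0.315
python3 - <<'E'
from ov import *
t=bot.grab_frame("top");s=bot.grab_frame("side")
np.savez("top3.npz",**t);np.savez("side3.npz",**s)
pc=(.5137,-.3597,.4441)
cv2.imwrite("pics/a4.png",np.hstack([draw(f,[],c,40,40,10) for f,c in((t,(455,213)),(s,(350,127)))]))
cv2.imwrite("pics/a5.png",np.hstack([draw(f,[],c,80,80,5) for f,c in((t,(366,177)),(s,(300,160)))]))
E
```

```text
clock: 7.72
position: [0.5635, -0.2427, 0.1855]
tool_rot: [3.141, -0.001, -0.315]
force: [-0.9, 0.4, -0.2]
grip_width: 0.0854
clock: 8.6
position: [0.6189, -0.1042, 0.1849]
tool_rot: [-3.141, -0.0, -0.313]
force: [0.2, -0.5, -0.6]
grip_width: 0.0856
t 8.6 p [ 0.6189 -0.1042  0.1849] rot [-3.141 -0.    -0.313] F [ 0.2 -0.5 -0.6] w 0.0856
turn(frac of 360): [-0.0001 -0.      0.0003]  shift if after turn (units 25mm): [0.039 0.107 3.397]  if before: [0.038 0.109 3.397]
```

View pics/a4.png

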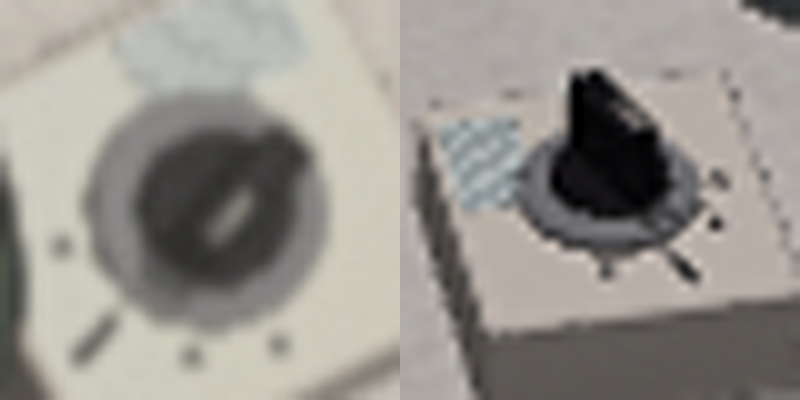

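View pics/a5.png

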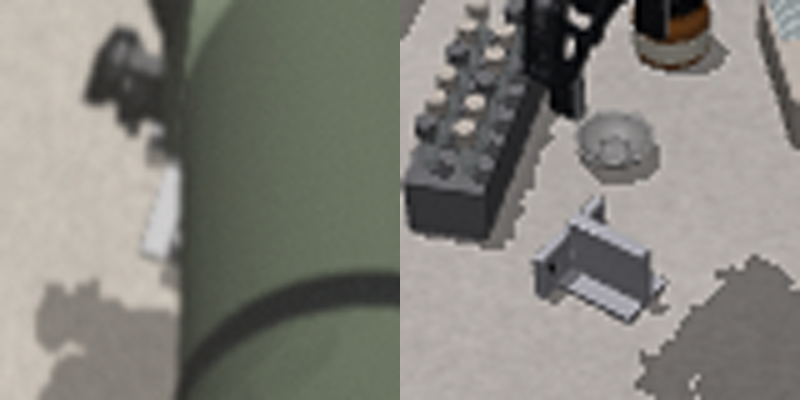

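The selector is on service: its line at (230,215) lies parallel to the long bar at (95,340). Next I'll lower onto the bracket.

```bash
python3 -m handwheel '[[0.04,0.1,1,0,0,0],[0,0,1,0,0,0],[0,0,1,0,0,0],[0,0,1,0,0,0],[0,0,1,0,0,0],[0,0,0.6,0,0,0],[0,0,0.4,0,0,0],[0,0,0.4,0,0,0]]';python3 plan.py 0.619 -0.107 0.0195 -0.315
python3 - <<'E'
from ov import *
s=bot.grab_frame("side")
cv2.imwrite("pics/a6.png",np.hstack([draw(f,[],c,80,80,7) for f,c in((s,(300,160)),)]))
E
```

```text
clock: 9.7
position: [0.6188, -0.1092, 0.0246]
tool_rot: [-3.142, -0.001, -0.316]
force: [-0.1, 0.2, -0.3]
grip_width: 0.0858
t 9.7 p [ 0.6188 -0.1092  0.0246] rot [-3.142e+00 -1.000e-03 -3.160e-01] F [-0.1  0.2 -0.3] w 0.0858
turn(frac of 360): [-0.     -0.0001 -0.0001]  shift if after turn (units 25mm): [-0.021 -0.086  0.203]  if before: [-0.021 -0.086  0.203]
```

View pics/a6.png

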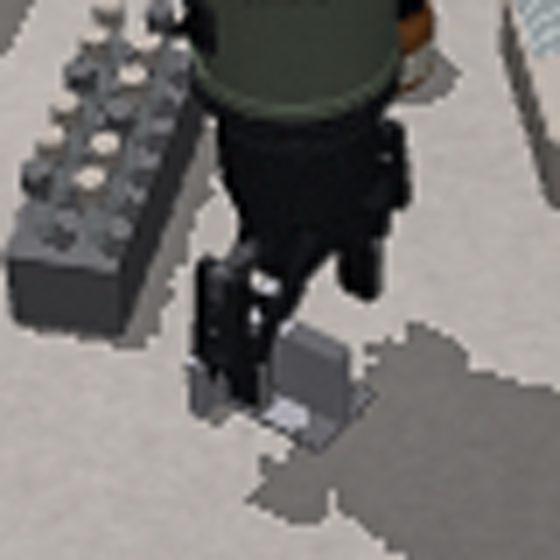

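```bash
python3 -m handwheel '[[0,-0.09,0.18,0,0,0],[0,0,0,0,0,0],[0,0,0,0,0,0],[0,0,0,0,0,0],[0,0,0,0,0,0],[0,0,0,0,0,0],[0,0,0,0,0,0]]' 1 60;python3 plan.py 0.619 -0.107 0.0195 -0.315
```

```text
clock: 10.62
position: [0.6195, -0.1068, 0.0204]
tool_rot: [-3.141, -0.001, -0.315]
force: [-0.9, 0.9, 5.5]
grip_width: 0.0111
t 10.62 p [ 0.6195 -0.1068  0.0204] rot [-3.141e+00 -1.000e-03 -3.150e-01] F [-0.9  0.9  5.5] w 0.0111
turn(frac of 360): [-0.     -0.0001 -0.0001]  shift if after turn (units 25mm): [-0.016  0.015  0.038]  if before: [-0.016  0.015  0.038]
```

```bash
python3 - <<'E'
from ov import *
s=bot.grab_frame("side")
cv2.imwrite("pics/a7.png",np.hstack([draw(f,[],c,80,80,7) for f,c in((s,(300,160)),)]))
E
```

```text
(no output)
```

View pics/a7.png

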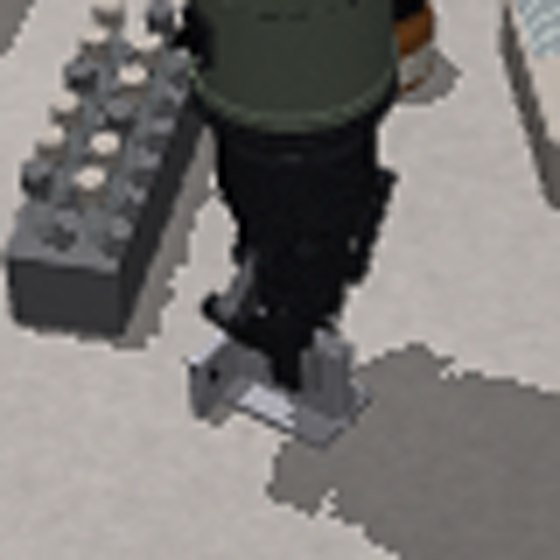

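```bash
python3 -m handwheel '[[0,0,-0.3,0,0,0],[0,0,-0.7,0,0,0],[0,0,-1,0,0,0],[0,0,-1,0,0,0],[0,0,-0.5,0,0,-0.022],[0,0,0,0,0,-0.022],[0,0,0,0,0,-0.022],[0,0,0,0,0,-0.022]]';python3 plan.py 0.5086 0.1842 0.10 0.2393
python3 - <<'E'
from ov import *
s=bot.grab_frame("side")
cv2.imwrite("pics/a8.png",np.hstack([draw(f,[],c,80,80,7) for f,c in((s,(300,160)),)]))
E
```

```text
clock: 11.68
position: [0.6194, -0.107, 0.1088]
tool_rot: [3.141, -0.001, 0.242]
force: [0.0, -0.6, -2.7]
grip_width: 0.0114
t 11.68 p [ 0.6194 -0.107   0.1088] rot [ 3.141e+00 -1.000e-03  2.420e-01] F [ 0.  -0.6 -2.7] w 0.0114
turn(frac of 360): [ 0.0001 -0.0001  0.0004]  shift if after turn (units 25mm): [ -1.543 -12.366   0.353]  if before: [ -1.513 -12.37    0.344]
```

View pics/a8.png

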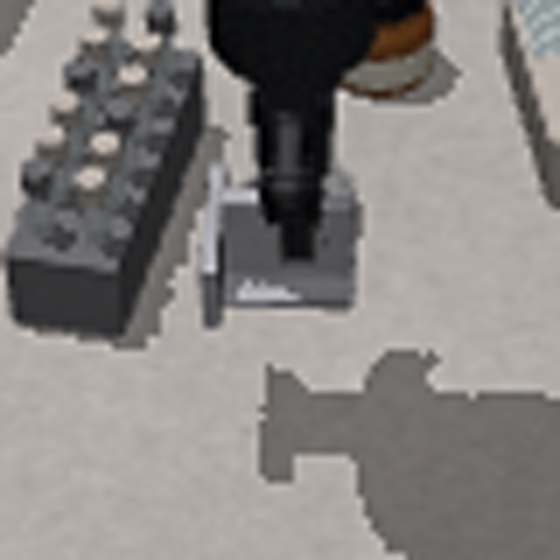

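```bash
python3 -m handwheel '[[-0.12,-0.7,0,0,0,0],[-0.12,-1,0,0,0,0],[-0.12,-1,0,0,0,0],[-0.12,-1,0,0,0,0],[-0.12,-1,0,0,0,0],[-0.12,-1,0,0,0,0],[-0.12,-1,0,0,0,0],[-0.12,-1,0,0,0,0]]'
python3 -m handwheel '[[-0.12,-1,0,0,0,0],[-0.12,-1,0,0,0,0],[-0.12,-1,0,0,0,0],[-0.12,-1,0,0,0,0],[0,-0.67,0,0,0,0.0004],[0,0,0,0,0,0]]';python3 plan.py 0.5086 0.1842 0.034 0.2393
python3 - <<'E'
from ov import *
t=bot.grab_frame("top");s=bot.grab_frame("side")
np.savez("top4.npz",**t);np.savez("side4.npz",**s)
cv2.imwrite("pics/a9.png",np.hstack([draw(f,[],c,80,80,5) for f,c in((t,(261,205)),(s,(300,248)),)]))
E
```

```text
clock: 12.72
position: [0.5498, 0.0763, 0.1081]
tool_rot: [-3.141, -0.0, 0.235]
force: [-0.0, 0.8, -1.3]
grip_width: 0.0111
clock: 13.48
position: [0.5111, 0.1867, 0.1078]
tool_rot: [-3.141, -0.0, 0.236]
force: [0.5, -0.9, -2.2]
grip_width: 0.0109
t 13.47 p [0.5111 0.1867 0.1078] rot [-3.141 -0.     0.236] F [ 0.5 -0.9 -2.2] w 0.0109
turn(frac of 360): [-0.0001 -0.0001 -0.0006]  shift if after turn (units 25mm): [-0.122  0.073  2.954]  if before: [-0.123  0.074  2.954]
```

View pics/a9.png

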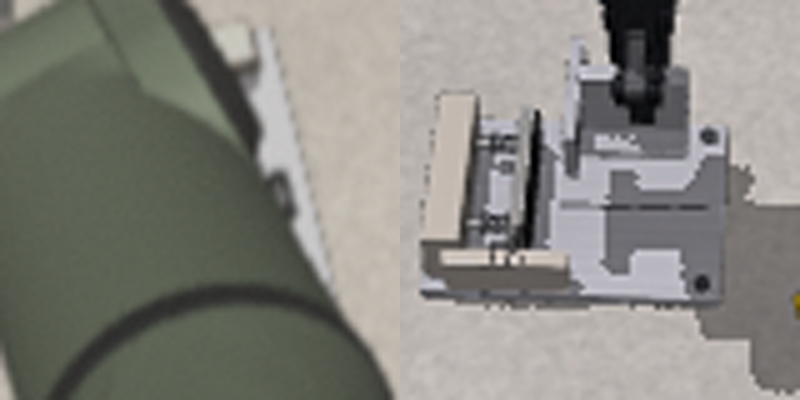

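```bash
python3 -m handwheel '[[-0.12,0.07,0.8,0,0,-0.0006],[0,0,0.8,0,0,0],[0,0,0.8,0,0,0],[0,0,0.35,0,0,0],[0,0,0.15,0,0,0],[0,0,0,0,0,0]]';python3 plan.py 0.5086 0.1842 0.0304 0.2393
python3 - <<'E'
from ov import *
s=bot.grab_frame("side")
np.savez("side5.npz",**s)
o=bot.observe();p=o["position"];yw=o["tool_rot"][2]
pb=(p[0]+.01*np.cos(yw),p[1]+.01*np.sin(yw),yw)
b=[(np.array(a)+[0,0,(p[2]-.0204)*1000],np.array(c)+[0,0,(p[2]-.0204)*1000]) for a,c in brk]
cv2.imwrite("pics/b1.png",draw(s,[],(298,245),80,66,9))
cv2.imwrite("pics/b2.png",draw(s,[(pb,b,(0,0,255)),((.5523,.1949,.2393),mount,(255,0,0))],(298,245),80,66,9))
E
```

```text
clock: 14.32
position: [0.5093, 0.1828, 0.0354]
tool_rot: [-3.142, -0.0, 0.238]
force: [0.3, 0.2, -1.4]
grip_width: 0.0109
t 14.32 p [0.5093 0.1828 0.0354] rot [-3.142 -0.     0.238] F [ 0.3  0.2 -1.4] w 0.0109
turn(frac of 360): [-0.     -0.0001 -0.0002]  shift if after turn (units 25mm): [-0.013 -0.062  0.199]  if before: [-0.013 -0.062  0.199]
```

View pics/b1.png

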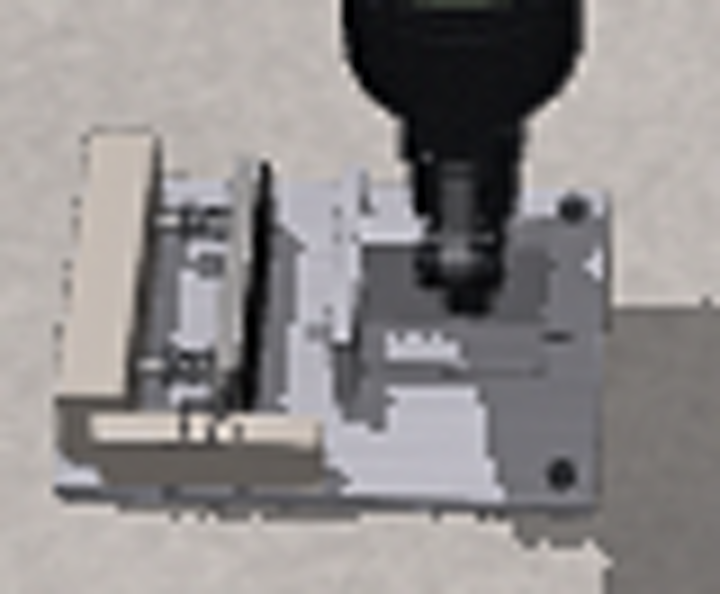

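View pics/b2.png

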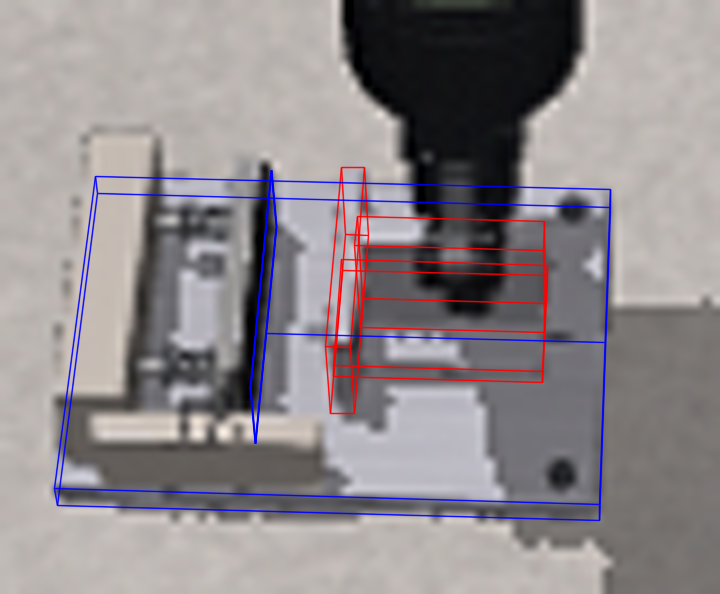

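```bash
python3 - <<'E'
from ov import *
from scipy.optimize import least_squares
t=load("top1");s=load("side1")
pm=np.array([.5523,.1949,.2393])
# subpixel edge/line: sample perpendicular profiles along model segments
def prof(f,p,a,b,n,half,line):
    g=cv2.cvtColor(f["pixels"],cv2.COLOR_BGR2GRAY).astype(np.float32)
    A,B=proj(f,w(p,[a,b])); d=(B-A)/np.linalg.norm(B-A); nn=np.array([-d[1],d[0]])
    out=[]; u=np.arange(-half,half+.01,.1)
    for k in np.linspace(.05,.95,n):
        c=A+k*(B-A); q=(c+u[:,None]*nn).astype(np.float32)
        v=cv2.remap(g,q[:,0],q[:,1],cv2.INTER_LINEAR)
        e=np.maximum(np.median(v)-v-5,0) if line else np.abs(np.gradient(v))
        if not line: e=np.where(e>.5*e.max(),e,0)
        if e.sum()>5 or not line: 
            c2=(e*u).sum()/e.sum(); out.append(c+c2*nn)
    return np.array(out)
for nm,f in (("top",t),("side",s)):
    res=[]
    for lab,a,b,line,ax,z in (("mid",[-75,0,10],[0,0,10],True,1,.01),("-y edge",[-85,-65,10],[20,-65,10],False,1,.01),("-x edge",[-90,-60,10],[-90,60,10],False,0,.01),("+y edge",[-85,65,10],[-20,65,10],False,1,.01),("housing front",[64,-30,49],[64,30,49],False,0,.049)):
        P=prof(f,pm,a,b,25,2.,line)
        W=ray(f,P,z)[:,:2]-pm[:2]; c,si=np.cos(pm[2]),np.sin(pm[2])
        L=np.c_[c*W[:,0]+si*W[:,1],-si*W[:,0]+c*W[:,1]]*1000
        o=1-ax; k=np.polyfit(L[:,o],L[:,ax],1); r=L[:,ax]-np.polyval(k,L[:,o])
        m=abs(r)<2*r.std()+1e-9; k=np.polyfit(L[m,o],L[m,ax],1)
        print(nm,lab,"slope deg (yaw corr)",round(np.degrees(np.arctan(k[0]))*(1 if ax==1 else -1),2),"offset at mid",round(np.polyval(k,L[:,o].mean()),2),"rms",round(r.std(),2),len(P))
E
```

```text
top mid slope deg (yaw corr) 0.0 offset at mid -0.0 rms 0.0 25Traceback (most recent call last):
  File "<stdin>", line 21, in <module>
  File "<stdin>", line 13, in prof
    raise ValueError(
        "Shape of array too small to calculate a numerical gradient, "
        "at least (edge_order + 1) elements are required.")
ValueError: Shape of array too small to calculate a numerical gradient, at least (edge_order + 1) elements are required.
```

```bash
cat > sub.py <<'E'
from ov import *
def prof(f,p,a,b,n,half,line):
    g=cv2.cvtColor(f["pixels"],cv2.COLOR_BGR2GRAY).astype(np.float32)
    A,B=proj(f,w(p,[a,b])); d=(B-A)/np.linalg.norm(B-A); nn=np.array([-d[1],d[0]])
    out=[]; u=np.arange(-half,half+.01,.1)
    for k in np.linspace(.05,.95,n):
        c=A+k*(B-A); q=(c+u[:,None]*nn).astype(np.float32)
        v=cv2.remap(g,q[:,:1],q[:,1:],cv2.INTER_LINEAR).ravel()
        e=np.maximum(np.median(v)-v-5,0) if line else np.abs(np.gradient(v))
        if not line: e=np.where(e>.5*e.max(),e,0)
        if e.sum()>5 or not line: out.append(c+(e*u).sum()/e.sum()*nn)
    return np.array(out)
def meas(f,pm,a,b,line,ax,z,half=2.):
    P=prof(f,pm,a,b,25,half,line)
    W=ray(f,P,z)[:,:2]-np.array(pm[:2]); c,si=np.cos(pm[2]),np.sin(pm[2])
    L=np.c_[c*W[:,0]+si*W[:,1],-si*W[:,0]+c*W[:,1]]*1000
    o=1-ax; k=np.polyfit(L[:,o],L[:,ax],1); r=L[:,ax]-np.polyval(k,L[:,o])
    m=abs(r)<2*r.std()+1e-9; k=np.polyfit(L[m,o],L[m,ax],1)
    return np.degrees(np.arctan(k[0]))*(1 if ax==1 else -1),np.polyval(k,L[:,o].mean()),r.std(),len(P)
E
python3 - <<'E'
from sub import *
t=load("top1");s=load("side1")
pm=np.array([.5523,.1949,.2393])
for nm,f in (("top",t),("side",s)):
    for lab,a,b,line,ax,z in (("mid",[-75,0,10],[0,0,10],True,1,.01),("-y edge",[-85,-65,10],[20,-65,10],False,1,.01),("-x edge",[-90,-60,10],[-90,60,10],False,0,.01),("+y edge",[-85,65,10],[-20,65,10],False,1,.01),("housing front",[64,-30,49],[64,30,49],False,0,.049),("hb",[88,-30,49],[88,30,49],False,0,.049)):
        print(nm,lab,np.round(meas(f,pm,a,b,line,ax,z),2))
E
```

```text
top mid [-0.18  0.13  0.43 25.  ]
top -y edge [ -0.89 -63.72   1.24  25.  ]
top -x edge [ -0.12 -88.59   0.47  25.  ]
top +y edge [ 3.32 62.64  0.88 25.  ]
top housing front [-0.51 66.5   0.32 25.  ]
top hb [-0.11 87.51  0.49 25.  ]
side mid [ 1.77 -0.42  0.38 25.  ]
side -y edge [ -2.5  -64.5    1.54  25.  ]
side -x edge [ -0.55 -89.97   0.86  25.  ]
side +y edge [ 2.56 66.92  1.   25.  ]
side housing front [-0.25 65.2   0.72 25.  ]
side hb [ 0.46 87.55  1.06 25.  ]
```

```bash
python3 -m handwheel '[[0,-0.06,0.1,0,0,0],[0,0,0.06,0,0,0],[0,0,0.04,0,0,0],[0,0,0,0,0,0],[0,0,0,0,0,0]]';python3 plan.py 0.5086 0.1842 0.0304 0.237
```

```text
clock: 15.0
position: [0.5087, 0.1845, 0.0304]
tool_rot: [-3.142, -0.0, 0.239]
force: [-3.1, -0.6, 7.6]
grip_width: 0.0114
t 15.0 p [0.5087 0.1845 0.0304] rot [-3.142 -0.     0.239] F [-3.1 -0.6  7.6] w 0.0114
turn(frac of 360): [-0.     -0.      0.0003]  shift if after turn (units 25mm): [-0.005  0.011  0.001]  if before: [-0.005  0.01   0.001]
```

```bash
python3 -m handwheel '[[0,0,-0.015,0,0,0.0003],[0.2,0,0,0,0,0],[0.25,0,0,0,0,0],[0.25,0,0,0,0,0],[0.1,0,0,0,0,0],[0,0,0,0,0,0]]'
python3 - <<'E'
from ov import *
s=bot.grab_frame("side"); o=bot.observe(); print(o["force"].round(2),o["moment"].round(3))
cv2.imwrite("pics/b3.png",draw(s,[],(298,245),80,66,9))
E
```

```text
clock: 15.75
position: [0.5284, 0.1891, 0.0305]
tool_rot: [-3.142, -0.0, 0.237]
force: [-1.8, -0.5, 3.2]
grip_width: 0.0113
[-1.78 -0.13  2.23] [-0.118  0.222  0.033]
```

View pics/b3.png

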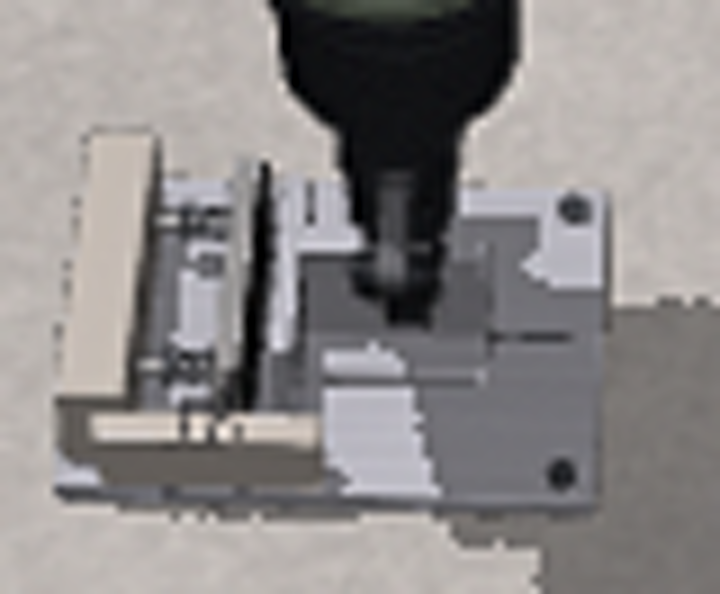

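```bash
python3 -m handwheel '[[0.12,0,0,0,0,0],[0.08,0,0,0,0,0],[0,0,0,0,0,0],[0,0,0,0,0,0]]'; python3 -c "
from h import *;o=bot.observe(); print(o['force'].round(2),o['moment'].round(3))"
python3 -m handwheel '[[0.1,0,0,0,0,0],[0.06,0,0,0,0,0],[0,0,0,0,0,0],[0,0,0,0,0,0]]'
python3 - <<'E'
from ov import *
s=bot.grab_frame("side"); o=bot.observe(); print(o["force"].round(2),o["moment"].round(3))
cv2.imwrite("pics/b4.png",draw(s,[],(298,245),80,66,9))
E
```

```text
clock: 16.3
position: [0.5331, 0.1903, 0.0305]
tool_rot: [-3.142, -0.0, 0.237]
force: [-0.9, -0.7, 1.7]
grip_width: 0.0115
[-0.86 -0.74  1.72] [-0.088  0.309 -0.013]
clock: 16.8
position: [0.5361, 0.191, 0.0304]
tool_rot: [3.141, 0.001, 0.237]
force: [-8.1, -2.4, 9.4]
grip_width: 0.0114
[-8.76 -1.92  8.79] [-0.345  1.52   0.041]
```

View pics/b4.png

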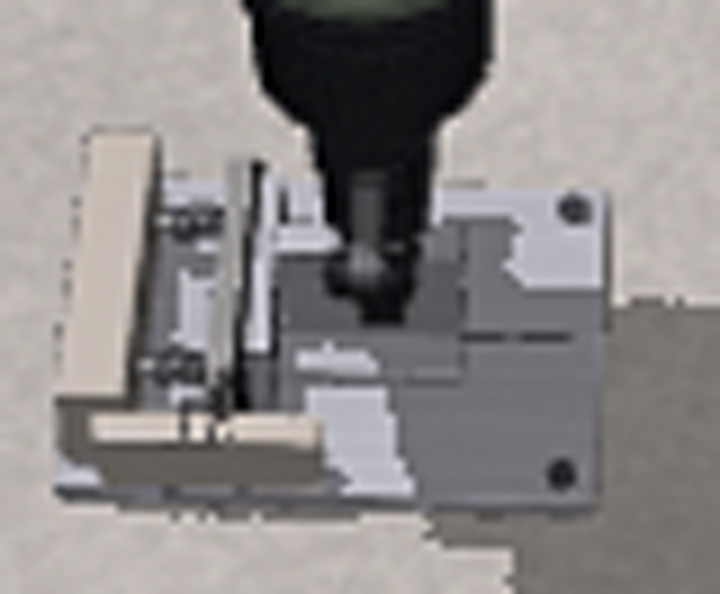

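```bash
python3 -m handwheel '[[0,0,-0.015,0,0,0],[0,0,0,0,0,0],[0,0,0,0,0,0]]'
python3 - <<'E'
from ov import *
s=bot.grab_frame("side"); o=bot.observe(); print(o["force"].round(2),o["moment"].round(3)); np.savez("side6.npz",**s)
s0=load("side1")
cv2.imwrite("pics/b5.png",np.hstack([draw(s0,[],(282,244),24,36,16),draw(s,[],(282,244),24,36,16)]))
E
```

```text
clock: 17.23
position: [0.5367, 0.1912, 0.0306]
tool_rot: [-3.142, 0.0, 0.237]
force: [-2.4, -0.3, -3.8]
grip_width: 0.0112
[-2.44 -0.05 -2.93] [ 0.001  0.595 -0.051]
```

View pics/b5.png

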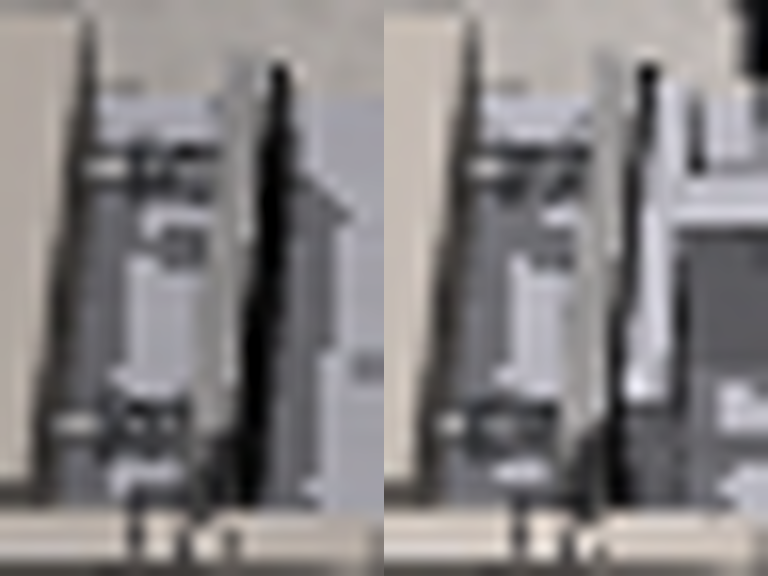

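```bash
python3 -m handwheel '[[0.07,0,0,0,0,0],[0.07,0,0,0,0,0],[0.07,0,0,0,0,0],[0.06,0,0,0,0,0],[0,0,0.005,0,0,0],[0,0,0,0,0,0],[0,0,0,0,0,0]]'
python3 - <<'E'
from ov import *
s=bot.grab_frame("side"); o=bot.observe(); print(o["force"].round(2),o["moment"].round(3)); np.savez("side7.npz",**s)
cv2.imwrite("pics/b6.png",np.hstack([draw(s,[],(282,244),24,36,16),draw(s,[],(298,245),40,64,9)]))
E
```

```text
clock: 18.15
position: [0.5429, 0.1927, 0.0306]
tool_rot: [3.142, 0.001, 0.237]
force: [-8.0, 0.9, 0.4]
grip_width: 0.0111
[-7.19  0.14  0.23] [-0.145  1.532 -0.159]
```

View pics/b6.png

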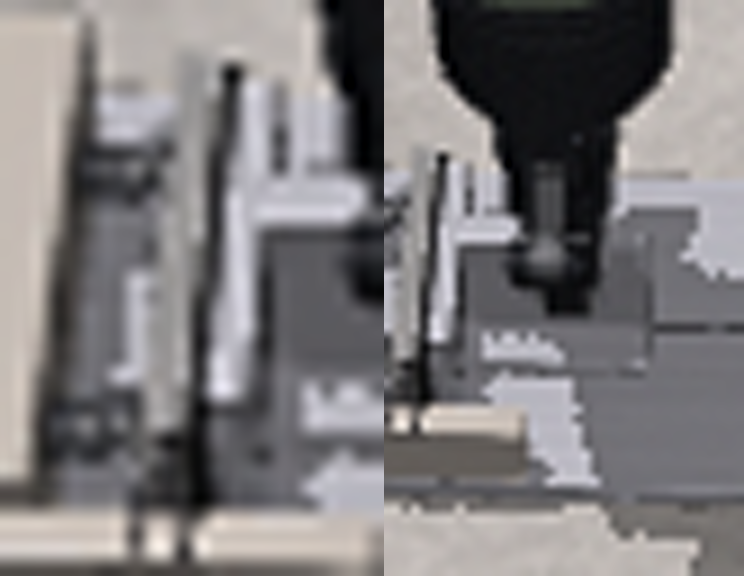

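```bash
python3 - <<'E'
from ov import *
s=load("side7"); pm=(.5525,.1949,.237)
for z in (38,40,44,52):
    print(z,[((proj(s,w(pm,[[x,y,z]]))[0]-[270,226]+.5)*16-.5).round(0).tolist() for x,y in((30,52),(30,58),(30,65),(40,52),(40,58),(40,65))])
s0=load("side1")
for n,f in(("c0",s0),("c7",s),("c6",load("side6"))):
    pass
cv2.imwrite("pics/b7.png",np.vstack([draw(f,[],(282,259),32,10,24) for f in(s0,load("side6"),s)]))
t=load("top1"); cv2.imwrite("pics/b8.png",draw(t,[],(240,196),24,40,14))
E
```

```text
38 [[222.0, 508.0], [219.0, 535.0], [216.0, 567.0], [168.0, 507.0], [165.0, 534.0], [161.0, 565.0]]
40 [[221.0, 502.0], [219.0, 529.0], [215.0, 561.0], [167.0, 500.0], [164.0, 528.0], [161.0, 559.0]]
44 [[220.0, 490.0], [217.0, 517.0], [214.0, 549.0], [166.0, 488.0], [163.0, 515.0], [159.0, 547.0]]
52 [[217.0, 465.0], [215.0, 492.0], [211.0, 524.0], [163.0, 463.0], [160.0, 490.0], [156.0, 522.0]]
```

View pics/b7.png

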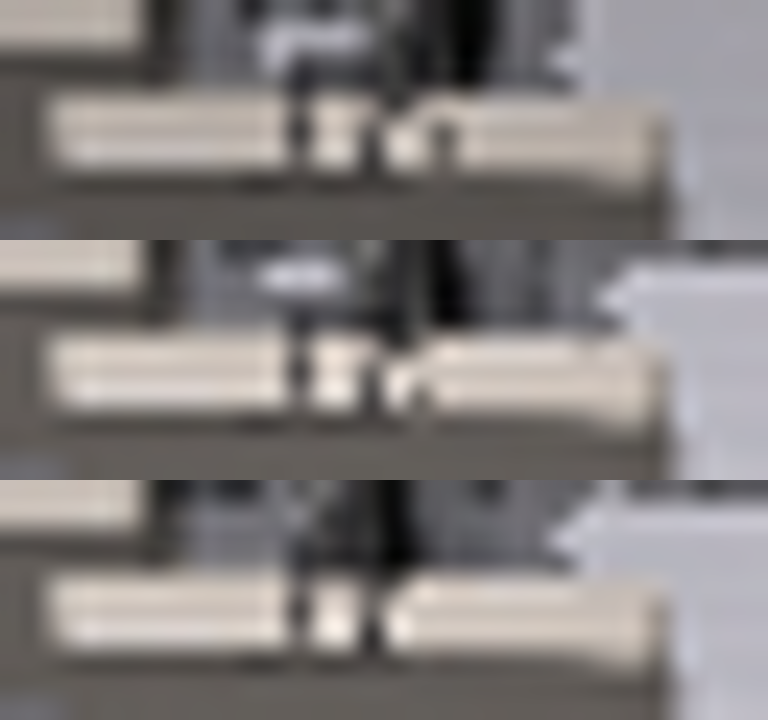

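View pics/b8.png

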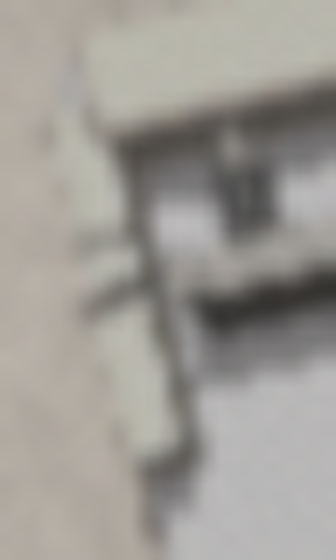

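The fence has moved about 3 px (≈9.4 mm), and the force of 7–8 N agrees with that. Mz is about −0.16 and a lateral force is showing, which suggests a slight squareness error. I'll average some readings before correcting it.

```bash
cat > avg.py <<'E'
from h import *
F=[];Mm=[]
for i in range(6):
    s=bot.grab_frame("side"); o=bot.observe(); F.append(o["force"]);Mm.append(o["moment"])
F=np.mean(F,0);Mm=np.mean(Mm,0); yw=.237;c,si=np.cos(yw),np.sin(yw)
print("F mount",(c*F[0]+si*F[1]).round(2),(-si*F[0]+c*F[1]).round(2),F[2].round(2),"M mount",(c*Mm[0]+si*Mm[1]).round(3),(-si*Mm[0]+c*Mm[1]).round(3),Mm[2].round(3),"p",o["position"].round(4),"rot",o["tool_rot"].round(4),round(o["clock"],2))
np.savez("sidelast.npz",**s)
E
python3 avg.py
python3 - <<'E'
from ov import *
a=load("side1")["pixels"].mean(2);b=load("side7")["pixels"].mean(2);c=load("side6")["pixels"].mean(2)
for r in range(233,252,3):
    out=[]
    for im in (a,c,b):
        row=im[r-1:r+2,274:292].mean(0); g=np.diff(row)
        k=row.argmin(); out.append((274+k, np.round(row).astype(int).tolist()))
    print(r,*out,sep="\n  ")
E
```

```text
F mount -7.56 1.02 -0.42 M mount 0.196 1.487 -0.114 p [0.5429 0.1927 0.0306] rot [3.1415e+00 1.2000e-03 2.3680e-01] 18.5
233
  (np.int64(287), [99, 59, 150, 165, 152, 154, 167, 166, 166, 136, 133, 132, 80, 22, 116, 169, 164, 163])
  (np.int64(286), [112, 68, 169, 174, 185, 187, 187, 172, 161, 152, 147, 123, 51, 190, 185, 103, 188, 186])
  (np.int64(284), [112, 66, 171, 187, 185, 172, 155, 149, 147, 100, 64, 190, 185, 107, 189, 187, 188, 99])
236
  (np.int64(287), [53, 71, 103, 107, 49, 78, 68, 76, 84, 99, 134, 134, 23, 14, 81, 149, 166, 164])
  (np.int64(285), [61, 80, 116, 80, 63, 82, 98, 68, 82, 152, 148, 59, 127, 187, 186, 105, 173, 170])
  (np.int64(283), [60, 47, 64, 70, 90, 72, 107, 151, 148, 45, 130, 188, 186, 121, 188, 170, 170, 129])
239
  (np.int64(286), [50, 65, 104, 101, 91, 148, 122, 122, 111, 133, 133, 148, 10, 14, 82, 102, 101, 147])
  (np.int64(285), [57, 74, 118, 100, 101, 114, 128, 140, 148, 149, 155, 40, 183, 186, 160, 159, 158, 157])
  (np.int64(283), [57, 72, 104, 102, 94, 114, 148, 150, 161, 41, 199, 185, 167, 158, 158, 158, 159, 153])
242
  (np.int64(286), [55,
[... 534 characters left out ...]
5, 189, 149, 147, 149, 46, 131, 192, 196, 49, 92, 92, 91, 92, 92])
248
  (np.int64(285), [73, 100, 100, 124, 166, 163, 163, 162, 140, 132, 148, 10, 13, 74, 101, 100, 147, 165])
  (np.int64(284), [82, 114, 113, 141, 186, 184, 182, 156, 148, 157, 37, 169, 191, 163, 56, 103, 99, 99])
  (np.int64(282), [82, 114, 113, 142, 187, 159, 149, 162, 39, 186, 190, 136, 56, 104, 101, 100, 97, 99])
251
  (np.int64(285), [103, 113, 74, 82, 105, 96, 116, 81, 138, 134, 91, 12, 19, 97, 99, 101, 167, 163])
  (np.int64(284), [116, 82, 88, 103, 104, 112, 104, 158, 150, 140, 30, 130, 123, 101, 58, 115, 117, 192])
  (np.int64(282), [80, 100, 77, 98, 79, 157, 150, 100, 32, 127, 121, 81, 72, 114, 116, 191, 163, 188])
```

```bash
python3 -m handwheel '[[0,0,0,0,0,0.0014],[0,0,0,0,0,0],[0,0,0,0,0,0]]'; python3 avg.py
```

```text
clock: 18.88
position: [0.5429, 0.1928, 0.0306]
tool_rot: [3.142, 0.001, 0.229]
force: [-7.8, -0.7, -0.2]
grip_width: 0.011
F mount -7.24 1.28 -0.49 M mount 0.29 1.5 0.202 p [0.5429 0.1928 0.0305] rot [3.1415e+00 1.2000e-03 2.2850e-01] 19.18
```

```bash
python3 -m handwheel '[[0.01,0,0.004,0,0,-0.0006],[0,0,0,0,0,0],[0,0,0,0,0,0]]'; python3 avg.py
python3 - <<'E'
from ov import *
s=load("sidelast"); o=bot.observe();p=o["position"];yw=o["tool_rot"][2]
pb=(p[0]+.01*np.cos(yw),p[1]+.01*np.sin(yw),yw)
b=[(np.array(a)+[0,0,10],np.array(c)+[0,0,10]) for a,c in brk]
pm=(.5523,.1949,.235)
cv2.imwrite("pics/c1.png",draw(s,[],(298,245),80,66,9))
cv2.imwrite("pics/c2.png",draw(s,[(pb,b,(0,0,255)),(pm,mount[:13],(255,0,0))],(298,245),80,66,9))
t=bot.grab_frame("top"); cv2.imwrite("pics/c3.png",t["pixels"]);cv2.imwrite("pics/c4.png",s["pixels"])
cv2.imwrite("pics/c5.png",draw(t,[],(455,213),40,40,10))
E
```

```text
clock: 19.55
position: [0.5432, 0.1928, 0.0306]
tool_rot: [3.142, 0.001, 0.232]
force: [-7.2, -0.7, 1.2]
grip_width: 0.0111
F mount -7.26 1.34 1.02 M mount 0.258 1.49 0.091 p [0.5432 0.1928 0.0305] rot [3.1415e+00 1.1000e-03 2.3210e-01] 19.85
```

View pics/c1.png

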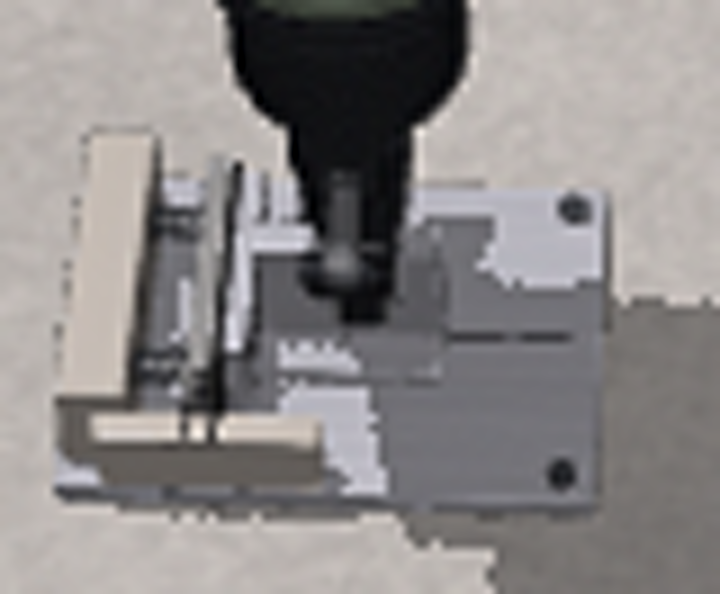

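View pics/c2.png

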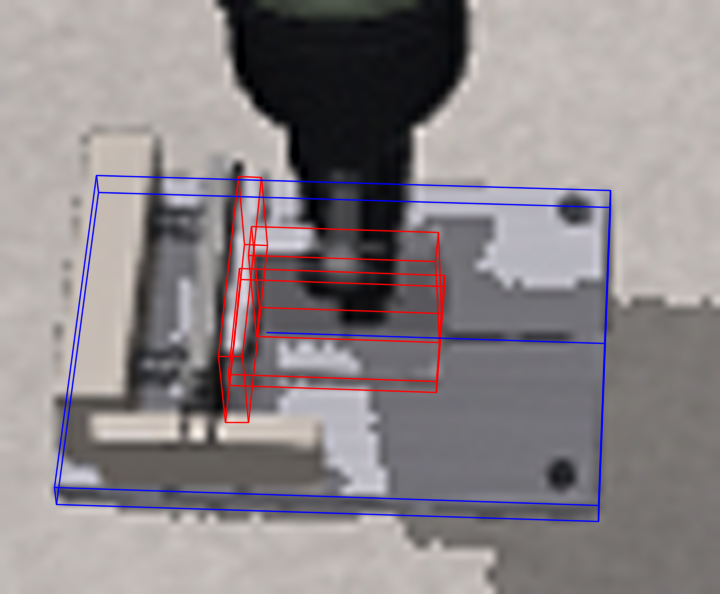

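View pics/c3.png

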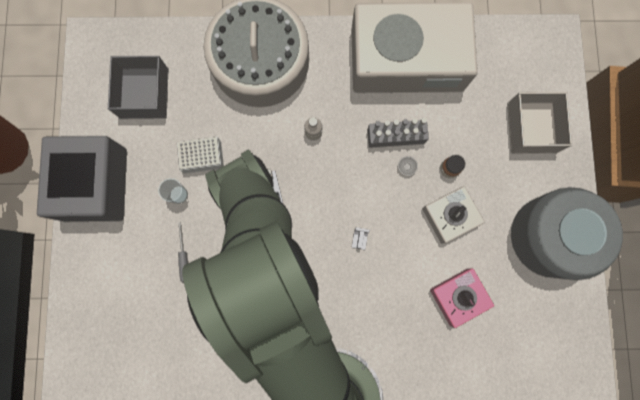

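View pics/c4.png

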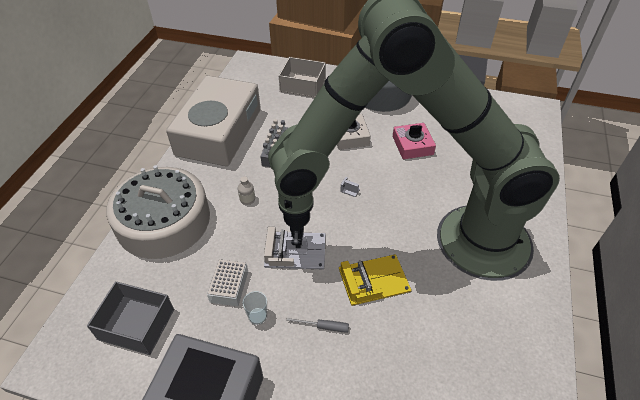

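```bash
python3 - <<'E'
from ov import *
for n in("side1","side6","sidelast"):
    im=load(n)["pixels"].mean(2).round().astype(int); print(n)
    for r in range(252,263): print(r,im[r,272:296])
pm=(.5523,.1949,.235); s=load("side1")
for x in(25,28,31,36,41,46): print(x,proj(s,w(pm,[[x,48,52],[x,52,40],[x,58,38],[x,64,38]])).round(1).tolist())
t=load("top1"); g=t["pixels"].mean(2).round().astype(int)
for x in(25,28,31,36,46): print(x,proj(t,w(pm,[[x,48,52],[x,58,38],[x,64,38]])).round(1).tolist())
print(g[174:200,228:244])
E
```

```text
side1
252 [ 49 100 154 151  86  62 114  63 111  69 136 134  75  11  22 104  98 101
 166 162 162 163 162 163]
253 [ 46  62  75  77  52  49  61  63  66  79  98  63  28  11  36 103  97  99
 165 161 160 160 160 161]
254 [ 45  60 101  97  47 100 100  68 103  81 102  52  29   6  35 105  98 101
 167 163 162 162 162 163]
255 [ 52  69 101  98 104 174 170 171 169 112  62  42  33   4  37 103  97 104
 166 163 163 163 163 163]
256 [ 54  68 100  97 101 167  91  95  95  69  62  26  44   4  56 102 104 169
 169 166 164 164 163 164]
257 [ 70  96 117 115 115 113  50  80  76  56  61  48  60  33  80 101  97 101
 165 162 163 163 163 164]
258 [174 174 172 172 173 172  95 179 175 130  71 142 177 178 181 178 177 174
 168 167 167 166 166 166]
259 [171 171 172 172 172 169  65 177 172  95 180 172 101 174 172 170 170 169
 169 169 167 134 165 163]
260 [180 180 180 176 178 175  99 183 176  64 183 173 104 176 173 172 171 172
 171 172 170 131 171 168]
261 [ 76  76  77  77  63  66  69  69  71  59  75  90  87  88  88  91  95  98
 111 130 131 100 169 167]
262 [ 83  83  81  83  82  84  83  83  83  84  82  83  81  82  81
[... 4030 characters left out ...]
 105 106 121 125 125 119  96]
 [173 174 173 171 168 175 180 183 168 110 113 147 154 153 147 120]
 [171 172 171 170 171 173 178 177 163 114 123 170 180 180 174 144]
 [169 171 168 168 169 162 158 157 146 110 118 170 184 184 180 156]
 [171 169 168 168 165 153 146 152 147 133 116 154 169 171 174 163]
 [171 170 169 169 167 159 161 173 173 159 114 130 153 158 155 161]
 [172 172 175 173 172 172 174 171 160 143 103 115 146 148 142 152]
 [171 174 176 174 171 169 163 145 121 114  99 110 140 132 122 128]
 [171 172 174 172 169 157 137 121 120 135 128 109 127 109  81  77]
 [170 173 173 171 166 152 134 143 157 168 149 110 127 124  79  54]
 [172 171 175 170 168 161 157 171 176 179 154 107 125 141 104  73]]
```

The force (7.3–7.6 N at 0.8 N/mm), the TCP travel and the 3-px shift of the plate all give about 9.3 mm of fence travel. The rail is too coarsely resolved to separate the pointer from its shadow: the moving dark mark is in the same column as the 5 mm line. I'll push about 2 mm further, so the reading is inside the scale either way, and check again.

```bash
python3 -m handwheel '[[0.03,-0.005,0,0,0,0],[0.03,0,0,0,0,-0.0001],[0.02,0,0,0,0,0],[0,0,0,0,0,0],[0,0,0,0,0,0]]'; python3 avg.py
python3 - <<'E'
from ov import *
s=load("sidelast"); im=s["pixels"].mean(2).round().astype(int)
for r in range(245,262): print(r,im[r,272:290])
cv2.imwrite("pics/d1.png",draw(s,[],(292,245),64,60,12))
E
```

```text
clock: 20.52
position: [0.5449, 0.1933, 0.0305]
tool_rot: [3.141, 0.001, 0.233]
force: [-8.6, -1.2, 1.7]
grip_width: 0.0115
F mount -8.67 0.77 2.58 M mount 0.158 1.745 0.052 p [0.5449 0.1932 0.0305] rot [3.1413e+00 1.5000e-03 2.3260e-01] 20.82
245 [172  54  67 118 114 115 168 146 148  99  60 194 189  60  97  91  91  92]
246 [165  51  66 115 112 114 169 148 148  86  79 195 196  38  95  92  91  91]
247 [153  60  78 115 111 112 162 148 147  54 105 194 196  57 117  91  91  91]
248 [141  61  77 114 109 116 164 147 149  37 144 193 195  53  90  96  95  90]
249 [105  63  92 114 119 190 159 148 151  38 155 195 196  40 103 115 118 116]
250 [ 90  50  79  90  86  92 164 151 163  45 209 198 153  49 116 119 193 190]
251 [ 73  48  75  55  59  91 159 152 158  24 103  75  79  51 115 110 117 188]
252 [ 57  88  94  76  70  89 165 149 123  21  72  94  99  77 115 118 191 187]
253 [ 54  53  46  56  73  69 112  54  47  15  81  95 105  70 107 104  97 101]
254 [ 51  38  75  70  72  83 124  64  63  12  49  95  92  74  84 105 107 162]
255 [ 62  80 116 115 114  98  71  48  71   9  49  95  93  65 115 112 115 191]
256 [ 61  77 114 111 112 112  72  50  85   3  27  93  89  78 113 111 115 191]
257 [ 79 109 132 131 132 131  46  45  70  25  29  97  94  91 113 111 116 186]
258 [196 195 194 194 194 195 100  85 204 151 107 201 197 195 200 199 197 196]
259 [193 193 192 192 194 192  77 204 195 109 200 194 192 191 191 191 191 190]
260 [201 203 202 198 200 198 112 201 109  75 205 195 195 195 193 193 193 193]
261 [ 86  87  86  86  73  75  79  81  82  69  85 101  97  99 101 103 108 112]
```

View pics/d1.png

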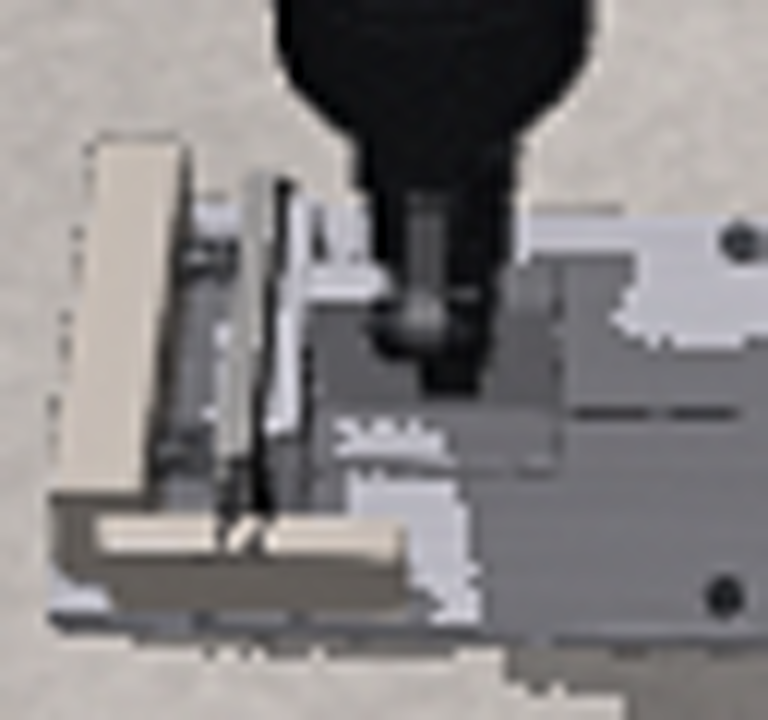

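View pics/c5.png

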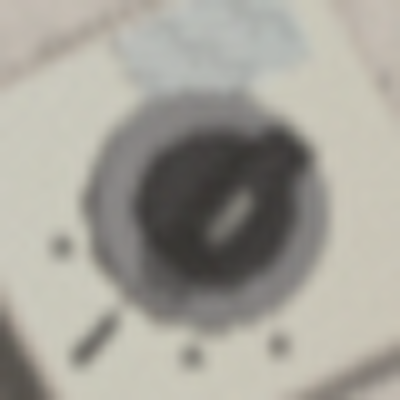

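The dark pointer is now at (279,258), between the lines at columns 278 and 281. Its shadow, in column 280, is between them too. Force along the fence is 8.7 N (≈10.8 mm), Fz is +2.6 N so the bracket rests on the bed, and Mz is near zero so it sits square. The selector is still on service, so I'll hand in.

```bash
python3 -c "
from workcell import bot
print(bot.job_done())
o=bot.observe();print(o['clock'],o['force'],o['position'],o['grip_width'])"
```

```text
the job is handed in; nothing more can be done
None
the job is handed in; nothing more can be done
```

I turned the selector from 0.6 to the service bar and let go of it. I then stood the larger bracket on the white mount's bed and pressed it against the sprung fence. I handed in at about 21 s with the bracket still gripped and pressed.

**Last checks:**
- **Selector:** its white line still pointed at the long bar in the last top view.
- **Fence travel:** the push measured 8.7 N, which is about 10.8 mm. The pointer showed between the two lines in the side view, and the arm's travel agreed.
- **Squareness:** I corrected the yaw by about 0.25° until the twisting moment was near zero (0.05 N m). A sideways force of about 0.8 N remained.
- **Centring:** the bracket was centred to about 2 mm, the limit of what the side view could show.
- **Standing on the bed:** there was a light downward push of about 2.6 N plus the bracket's weight.
- **Other objects:** in the last pictures the smaller bracket and everything else on the bench appeared where they started.

**What was unclear:**
- **Pointer reading:** at about 9.3 mm of travel the image did not separate the pointer from its shadow, and the dark mark sat on the 5 mm line. The other three estimates disagreed with that, so I pushed about 2 mm further. Both marks then lay between the lines, though at roughly 3 mm per pixel.
- **Top camera:** the arm hid the mount from above, so the final bracket checks rely on the side camera and the force readings.
- **After hand-in:** the robot gave no readings after that, so I could not check the final second.

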